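File the slide boxes on the rack

ROBOT

A 6-joint arm with a two-finger parallel gripper is mounted at the origin on the work surface. World frame = base frame: x ahead of the robot, y to its left, z up, the work surface at z = 0. Lengths are in m, angles in rad, forces in N, time in s.
With the tool pointing down it reaches from about 0.35 to 0.775 m from the base axis. Payload 5.5 kg.
Tool frame: the origin (TCP) lies at the very end of the fingers, on their centre line; the grasp point (between the pads) lies 19 mm behind it (robot.pinch_z is the distance from the TCP to the grasp point, in m); z points along the fingers, y is the direction in which the jaws open and shut (so a half turn about z gives the same grasp; the last joint's range is limited). The gripper opens to 85 mm and grips with 20 to 120 N. Pads are 22 mm wide; open, the fingers measure 114 mm over their backs; the gripper's body (76 mm by 85 mm) begins 54 mm behind the grasp point. The pads swing forward as they close: fully open they stand 13 mm farther back than shut.
Start: joints at [1.179, 0.313, 0.046, 1.304, 0, 1.431], TCP at [0.143, 0.557, 0.231] pointing down, gripper open.
Joint ranges: [-2.76, 2.76], [-0.86, 1.69], [-1.03, 1.26], [-2.2, 2.34], [-1.47, 1.5], [-3.14, 3.14]. Speed limits (rad/s): [2.57, 2.57, 3.14, 3.14, 3.14, 3.14].

INTERFACE

Orientations are given as a unit quaternion [x, y, z, w].
In Python, from bench import robot gives the robot as it stands.
- The arm moves only by the shell command python3 -m inch 'ROWS' [FORCE]. ROWS is JSON, a list of rows, each a list of 5 numbers: the shift along the tool's x, y, z as a fraction of full scale, then the turn about the tool's z as a fraction of full scale, then the opening, from 0 (shut) to 1 (fully open). A call has exactly 8 rows; each row is the pose to reach, as a shift and turn from the pose commanded when the call began, along the tool's axes at that moment, turning the shorter way round; what a row does not reach only later rows make up. Full scale, the value 1, is 100 mm for a shift and pi rad for a turn. A row lasts 1/10 s, in which the tool goes at most 50 mm and 8.59 degrees, less where a joint would pass 70% of its speed; a pose out of reach is approached as far as the arm can. A call with a number of a shift or a turn outside -1 to 1 is refused whole. A call with a gripper value outside its range is refused whole. The fingers move at their own pace and stop on an object; FORCE is the grip in N (left out, the last holds). Time passes only in rows, so rows that repeat a pose let the fingers close, or fill a call up. It gives the time, the measured TCP pose, the force and the opening at its end, in the units of the state.
- robot.get_state(): the state, without advancing time (a new reading comes with each control period).
- robot.capture(name): name is "scene" or "top" or "wrist"; returns the picture (384x512x3 uint8, red, green, blue); there is no depth.
- robot.calibration(name): a dict with "vfov" (degrees; the focal length in pixels is half the picture's height over the tangent of half this angle, whatever the lens; pixels are square), "cx", "cy" (the principal point, pixels), "D" ([k1, k2, p1, p2, k3] as OpenCV has them; the pictures are not rectified), "R" (3x3) and "t" (3): a world point X has camera coordinates R X + t. Camera axes: x right, y down, z forward; pixel columns grow to the right and rows downward; lengths in m; the calibration is good to about 2 mm. A picture is of the moment at which its call begins: read the wrist's pose just before it. calibration takes no time and is no camera call; for the wrist camera it gives the pose at the moment of the call.
- robot.job_done(): hands the job in, once; it reports no verdict.
The state is a dict: "clock": time; "joint_pos": joint angles; "joint_vel": joint speeds; "joint_efforts": joint torques, N m; "tcp_pos": TCP position; "eef_rot": TCP orientation; "force": force on the tool from outside, world axes, zero at the start; "wrist_torque": the same for the moment, N m; "finger_gap": opening from 0.0 (shut) to 1.0 (fully open).
Only numpy, scipy, OpenCV 4.12 (cv2) and the standard library are available. Lean on these libraries where they do the work, as an engineer would, in place of code of your own. Each camera call takes 0.05 s, during which the arm holds its last target.

TASK

Two slide boxes have been left standing on the bench: file them upright on the rack beside the two already there, in either order, all with their latch ends to the front. Push every box right back against the lip so that the fronts are in line, then slide the follower plate up until the row is packed snugly, with no gaps, against the end plate. They hold glass, so set them down and push gently, tip nothing over, and leave the other things on the bench where they are.

Things in the scene. Friction and masses are not known exactly. Their poses are not given: they have to be found in the camera images.
- rack: grey steel filing rack, fixed. Origin on the bench under its board; x points from its front (robot's side) to its back, y along the row towards the end panel, z up. In this frame the board's top is at z = 60 mm, from x = -75 to 55 and y = -215 to 205 mm. A box with its back end on the lip has its centre at x = 5, z = 102 mm. The end at negative y is open
- lip (a point): point on the board at the foot of the back lip's inner face: in the rack's frame x = 55, y = 0, z = 60 mm; axes as the rack's. The lip stands 26 mm above the board
- endpanel_face (a point): on the fixed end panel (92 mm high): in the rack's frame x = 0, y = 195, z = 102 mm. The panel carries the end plate (endplate, bright steel, 105 x 84 mm, 5 mm thick, firmly locked on studs), which ends the row. Its setting differs each time and is not reported: its face to the row lies 9 to 39 mm in front of this point, towards -y. Filed boxes start clear of it
- follower (a joint): sliding follower plate, in m: 0 = fully open, growing towards the end panel (rack +y), up to 0.19. Drag about 1.5 N, plus about 1.2 N for each box it pushes (up to 10 N in all), then the packed row stops it firmly, at 0.136 to 0.166 by the end plate's setting. It stays where it is left. Over 40 N on the boxes crushes them
- follower_face (a point): centre of the follower plate's face towards the row, 42 mm above the board; axes as the rack's. In the rack's frame at x = 0, y = -120 mm + joint value. The upright plate is 8 mm thick (12 mm at its folded top edge, thickness towards -y), spans x = -52 to 60 mm and stands 86 mm above the board; it can be pushed from its free -y side
- filed1_mid (a point): cream plastic 25-slide storage box standing on its long edge: 100 mm long (its x axis), 35 mm thick (its y axis), 84 mm high, about 0.2 kg, plain flat faces. This is one of the two boxes already on the rack, standing loosely and pulled forward by 5 to 30 mm; the point is its centre, half-way up (42 mm). The latch and end label are on its -x end
- filed1_latch (a point): centre of the end face that carries the latch and the end label of that box, 50 mm from its centre
- filed2_mid (a point): cream plastic 25-slide storage box standing on its long edge: 100 mm long (its x axis), 35 mm thick (its y axis), 84 mm high, about 0.2 kg, plain flat faces. This is one of the two boxes already on the rack, standing loosely and pulled forward by 5 to 30 mm; the point is its centre, half-way up (42 mm). The latch and end label are on its -x end
- filed2_latch (a point): centre of the end face that carries the latch and the end label of that box, 50 mm from its centre
- loose1_mid (a point): cream plastic 25-slide storage box standing on its long edge: 100 mm long (its x axis), 35 mm thick (its y axis), 84 mm high, about 0.2 kg, plain flat faces. This is one of the two boxes left standing on the bench; the point is its centre, half-way up (42 mm). The latch and end label are on its -x end
- loose1_latch (a point): centre of the end face that carries the latch and the end label of that box, 50 mm from its centre
- loose2_mid (a point): cream plastic 25-slide storage box standing on its long edge: 100 mm long (its x axis), 35 mm thick (its y axis), 84 mm high, about 0.2 kg, plain flat faces. This is one of the two boxes left standing on the bench; the point is its centre, half-way up (42 mm). The latch and end label are on its -x end
- loose2_latch (a point): centre of the end face that carries the latch and the end label of that box, 50 mm from its centre
- tipbox: bystander: pipette-tip box, grey base with clear lid, 100 x 72 mm, 67 mm high; origin at its underside
- stainjar: bystander: square glass staining jar with knobbed lid, 62 mm square, 96 mm high; origin at its underside
- reagent: bystander: round amber reagent jar with black cap, 62 mm across, 94 mm high; origin at its underside
- forceps: bystander: steel forceps lying flat, 130 mm long; origin at its underside
- tally: bystander: round steel hand tally counter, 48 mm across, 25 mm high; origin at its underside
Things that resemble listed ones, but are neither listed nor needed, are in the scene too. What is shaped like the part that bears loose1_mid but pink or purple is not meant.

How it is judged:
On the way:
1. both boxes from the bench stand upright on the rack's board (angle between each of loose1_mid, loose2_mid's own z axis and vertical below 0.15 rad and z of loose1_mid in the frame of rack between 0.096 and 0.108 m and y of loose1_mid in the frame of rack between -0.2 and 0.175 m and x of loose1_mid in the frame of rack between -0.05 and 0.03 m and z of loose2_mid in the frame of rack between 0.096 and 0.108 m and y of loose2_mid in the frame of rack between -0.2 and 0.175 m and x of loose2_mid in the frame of rack between -0.05 and 0.03 m), for 0.2 s.
At the end, for the whole second after the job is handed in: All four boxes stand upright (0.06 rad) on the board, latch ends to the front, square to the rack within 0.05 rad, each within 4 mm of the back lip; the first box rests against the end plate (contact over 0.2 N) and the gaps from it to the follower total under 1.5 mm (angle between each of filed1_mid, filed2_mid, loose1_mid, loose2_mid's own z axis and vertical below 0.06 rad and z of filed1_mid in the frame of rack between 0.098 and 0.107 m and y of filed1_mid in the frame of rack between 0.02 and 0.175 m and x of each of filed1_mid, filed2_mid, loose1_mid, loose2_mid in the frame of rack above 0.001 m and angle between the x axis of each of filed1_mid, filed2_mid, loose1_mid, loose2_mid and the x axis of rack, either way round below 0.05 rad and x of each of filed1_latch, filed2_latch, loose1_latch, loose2_latch in the frame of rack below -0.03 m and z of filed2_mid in the frame of rack between 0.098 and 0.107 m and y of filed2_mid in the frame of rack between 0.02 and 0.175 m and z of loose1_mid in the frame of rack between 0.098 and 0.107 m and y of loose1_mid in the frame of rack between 0.02 and 0.175 m and z of loose2_mid in the frame of rack between 0.098 and 0.107 m and y of loose2_mid in the frame of rack between 0.02 and 0.175 m and y of each of filed1_mid, filed2_mid, loose1_mid, loose2_mid in the frame of follower_face below 0.124 m and contact force between any of filed1, filed2, loose1, loose2 and endpanel above 0.2 N); the robot touches nothing.
It fails at once if a slide box is tipped over (more than 0.5 rad) (angle between any of filed1_mid, filed2_mid, loose1_mid, loose2_mid's own z axis and vertical above 0.5 rad).
It fails at once if a bystander is shifted by more than 30 mm (distance of any of tipbox, stainjar, reagent, forceps, tally from where it was at the start of the episode above 0.03 m).
It fails at once if the row is crushed: more than 40 N between the follower and a box (contact force between any of filed1, filed2, loose1, loose2 and follower above 40 N).
It fails at once if a slide box is dropped or slammed onto the rack: more than 300 N between them (contact force between any of filed1, filed2, loose1, loose2 and rack above 300 N).
It also fails if it takes over 72 s, if anything falls off the work surface, if the arm or the gripper's body presses on something with over 40 N, if the wrist force passes 120 N, or if a joint passes its speed limit or range.

## Working session

There is one attempt and no reset: what is moved stays moved. The work goes in short steps, Python scripts to look and compute and a shell command to move; the robot and the scene stay as the last step left them, time stands still between calls to the robot, and variables do not carry over. Pictures are saved under pics/ and viewed, and the job is handed in when it is done.

```bash
ls; mkdir -p pics; python3 - <<'E'
from bench import robot
import cv2
s=robot.get_state();print(s)
for n in ["scene","top","wrist"]:
    c=robot.calibration(n);print(n,c)
    im=robot.capture(n);cv2.imwrite(f"pics/{n}0.png",im[:,:,::-1])
E
```

```text
pics
{'clock': 0.0, 'joint_pos': array([ 1.17939633e+00,  3.14015019e-01,  4.49805381e-02,  1.30359118e+00,
       -1.77509828e-05,  1.43119684e+00]), 'joint_vel': array([-0.00049274,  0.00116267, -0.00116244,  0.0004777 , -0.0016707 ,
        0.00049907]), 'joint_efforts': array([-1.10422036e-03, -4.80626464e+01,  2.98533797e+01,  1.92818017e-02,
       -2.21590808e-04, -2.07611157e-05]), 'tcp_pos': array([0.14307902, 0.55639049, 0.23040119]), 'eef_rot': array([ 1.25567853e-01,  9.92084612e-01, -8.84946471e-04, -2.31436150e-04]), 'force': array([-0.33374562, -0.64973133, -0.26759584]), 'wrist_torque': array([-0.02253486,  0.03389208, -0.02238082]), 'finger_gap': 1.0000418304962968}
scene {'vfov': 47.562879532007614, 'cx': 243.71401481325694, 'cy': 187.104455382416, 'D': array([-0.1301637,  0.       ,  0.       ,  0.       ,  0.       ]), 'R': array([[-0.22387914,  0.97458869,  0.00741711],
       [ 0.82846827,  0.19431026, -0.52524647],
       [-0.51334049, -0.11144688, -0.85091782]]), 't': array([ 0.03184617, -0.33320932,  1.55468088])}
top {'vfov': 42.210509569308115, 'cx': 255.93487999610795, 'cy': 194.76141667696007, 'D': array([-0.03476243,  0.        ,  0.        ,  0.        ,  0.        ]), 'R': array([[-2.00889301e-02, -9.99797960e-01, -6.88898018e-04],
       [-9.97083344e-01,  2.00851193e-02, -7.36301044e-02],
       [ 7.36290648e-02, -7.92261282e-04, -9.97285382e-01]]), 't': array([0.05261279, 0.47417101, 1.51357542])}
wrist {'vfov': 66.3566685897089, 'cx': 253.4172785707053, 'cy': 194.2012704766798, 'D': array([-0.04198872,  0.        ,  0.        ,  0.        ,  0.        ]), 'R': array([[ 0.2484614 ,  0.96864091, -0.00130767],
       [ 0.91661019, -0.23467832,  0.32365389],
       [ 0.31319752, -0.08161412, -0.94617464]]), 't': array([-0.57454413, -0.04185626,  0.38032472])}
```

View pics/scene0.png

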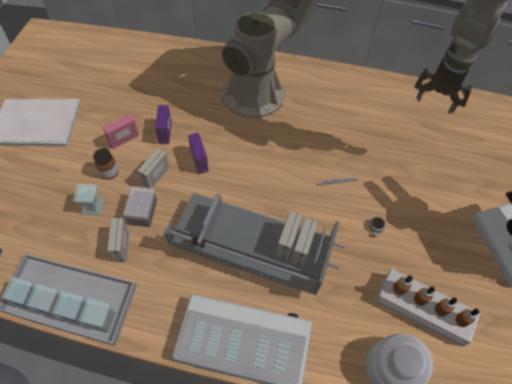

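View pics/top0.png

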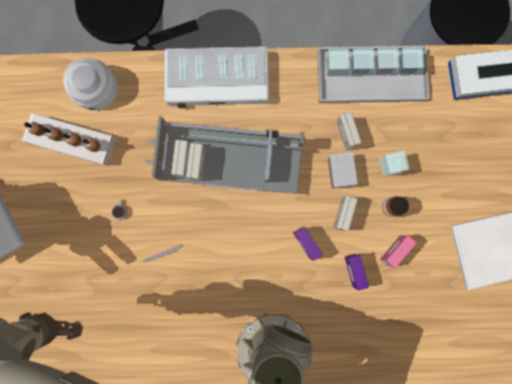

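View pics/wrist0.png

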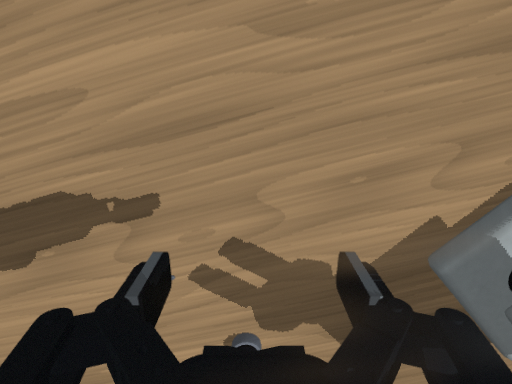

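Scene: rack centre at about (225,157) in top, filed boxes at (180,157) and (193,159), follower at (271,155). Loose cream boxes are at (348,130) and (346,212). I'll enlarge these next.

```bash
cat > h.py <<'E'
from bench import robot
import numpy as np, cv2
def K(c):
    f=192/np.tan(np.radians(c['vfov']/2)); return np.array([[f,0,c['cx']],[0,f,c['cy']],[0,0,1.]])
def ray(c,px):
    p=cv2.undistortPoints(np.array(px,float).reshape(-1,1,2),K(c),c['D']).reshape(-1,2)
    d=np.c_[p,np.ones(len(p))]@c['R']; o=-c['R'].T@c['t']; return o,d
def onz(c,px,z):
    o,d=ray(c,px); return o+d*((z-o[2])/d[:,2])[:,None]
def proj(c,X):
    return cv2.projectPoints(np.array(X,float).reshape(-1,1,3),cv2.Rodrigues(c['R'])[0],c['t'],K(c),c['D'])[0].reshape(-1,2)
E
python3 - <<'E'
import cv2
im=cv2.imread('pics/top0.png'); c=im[100:250,140:310]; cv2.imwrite('pics/t_rack.png',cv2.resize(c[10:100],None,fx=4.6,fy=4.6,interpolation=cv2.INTER_CUBIC))
c=im[100:240,320:420]; cv2.imwrite('pics/t_loose.png',cv2.resize(c,None,fx=4,fy=4,interpolation=cv2.INTER_CUBIC))
im=cv2.imread('pics/scene0.png'); c=im[140:300,60:360]; cv2.imwrite('pics/s_all.png',cv2.resize(c,None,fx=2.6,fy=2.6,interpolation=cv2.INTER_CUBIC))
E
```

```text
(no output)
```

View pics/t_rack.png

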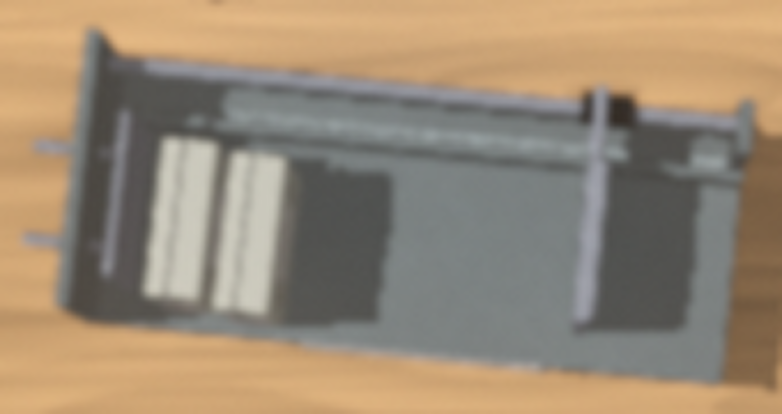

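View pics/t_loose.png

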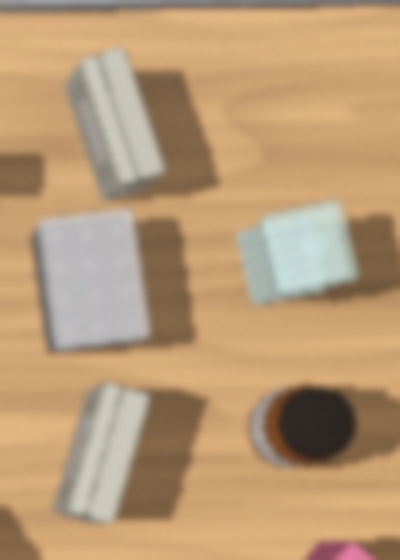

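View pics/s_all.png

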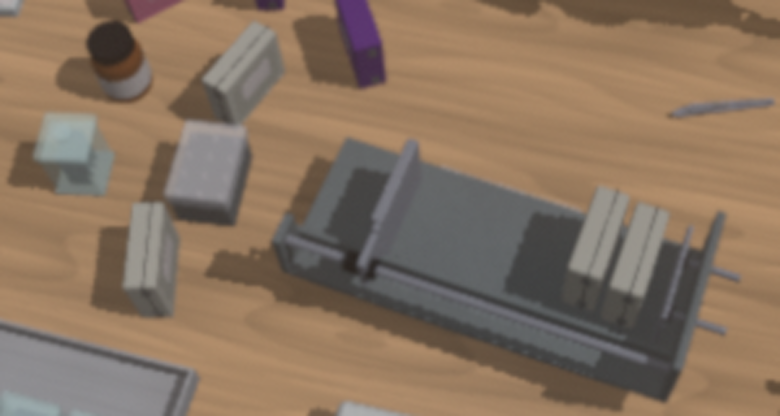

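```bash
python3 - <<'E'
from h import *
c=robot.calibration('top'); s=robot.calibration('scene')
im=cv2.imread('pics/top0.png')
# cream masks
hsv=cv2.cvtColor(im,cv2.COLOR_BGR2HSV)
m=cv2.inRange(hsv,(15,8,150),(50,60,255))
roi=np.zeros_like(m); roi[115:240,165:220]=255; roi[105:240,330:366]=255
n,l,st,ce=cv2.connectedComponentsWithStats(m&roi)
for i in range(1,n):
    if st[i,4]<60: continue
    pts=np.argwhere(l==i)[:,::-1].astype(np.float32)
    r=cv2.minAreaRect(pts); z=0.144 if ce[i][0]<250 else 0.084
    w=onz(c,cv2.boxPoints(r),z); e=[np.linalg.norm(w[1]-w[0]),np.linalg.norm(w[2]-w[1])]
    L=w[1]-w[0] if e[0]>e[1] else w[2]-w[1]
    print(st[i],ce[i].round(1),onz(c,[ce[i]],z)[0].round(4),w.mean(0).round(4),np.round(e,3),'yaw',np.degrees(np.arctan2(L[1],L[0])).round(1)%180)
fr=lambda p:(p[0]/4.6+140-.4,p[1]/4.6+110-.4)
w=onz(c,[fr((720,382)),fr((78,318))],0.06); print('board front',w); 
d=w[1]-w[0]; print(np.linalg.norm(d), np.degrees(np.arctan2(d[1],d[0]))-90)
w2=onz(c,[fr((750,100)),fr((108,52))],0.086); print(w2); d=w2[1]-w2[0]; print(np.degrees(np.arctan2(d[1],d[0]))-90)
# scene check of board corners
fs=lambda p:(p[0]/2.6+60-.3,p[1]/2.6+140-.3)
print(onz(s,[fs((348,140))],0.06))
E
```

```text
[337 112  24  34 465] [349.  128.9] [ 0.6613 -0.2379  0.084 ] [ 0.6601 -0.2347  0.084 ] [0.05  0.099] yaw 16.19999999999999
[171 140  16  35 412] [178.8 157.1] [0.5775 0.2601 0.144 ] [0.578  0.2602 0.144 ] [0.098 0.035] yaw 172.9
[186 143  16  36 429] [193.6 160.2] [0.5677 0.2181 0.144 ] [0.5679 0.2183 0.144 ] [0.1   0.035] yaw 172.8
[336 196  21  35 478] [345.8 212.7] [ 0.4119 -0.22    0.084 ] [ 0.4119 -0.2184  0.084 ] [0.101 0.045] yaw 162.3
board front [[ 0.47592892 -0.07731111  0.06      ]
 [ 0.52628738  0.34060644  0.06      ]]
0.42094067643577693 -6.870931143963475
[[ 0.65613085 -0.09937954  0.086     ]
 [ 0.69620272  0.31522814  0.086     ]]
-5.520496175124123
[[ 0.47990016 -0.07265188  0.06      ]]
```

```bash

python3 -m inch '[[-0.1,-0.05,0,-0.01,0.35],[-0.25,-0.13,0,-0.02,0.35],[-0.4,-0.2,0,-0.03,0.35],[-0.55,-0.3,0,-0.042,0.35],[-0.7,-0.37,0,-0.042,0.35],[-0.85,-0.45,0,-0.042,0.35],[-1,-0.53,0,-0.042,0.35],[-1,-0.53,0,-0.042,0.35]]' 30
python3 -m inch '[[-0.12,-0.08,0,0,0.35],[-0.24,-0.16,0,0,0.35],[-0.36,-0.24,0,0,0.35],[-0.5,-0.33,0,0,0.35],[-0.6,-0.41,0,0,0.35],[-0.72,-0.49,0,0,0.35],[-0.84,-0.57,0,0,0.35],[-0.95,-0.66,0,0,0.35]]'
python3 -m inch '[[-0.12,-0.08,0,0,0.35],[-0.24,-0.16,0,0,0.35],[-0.36,-0.24,0,0,0.35],[-0.5,-0.33,0,0,0.35],[-0.6,-0.41,0,0,0.35],[-0.72,-0.49,0,0,0.35],[-0.84,-0.57,0,0,0.35],[-0.95,-0.66,0,0,0.35]]'
python3 - <<'E'
from h import *
s=robot.get_state();print(s['clock'],s['tcp_pos'],s['eef_rot'],s['finger_gap'])
im=robot.capture('wrist');cv2.imwrite('pics/w1.png',im[:,:,::-1])
E
```

```text
clock: 0.95
tcp_pos: [0.2279, 0.4795, 0.2311]
eef_rot: [0.061, 0.998, -0.0, 0.0]
force: [-0.4, -0.2, 1.3]
finger_gap: 0.35
clock: 1.75
tcp_pos: [0.3143, 0.403, 0.2313]
eef_rot: [0.06, 0.998, 0.0, 0.0]
force: [-0.3, 0.5, 0.7]
finger_gap: 0.352
clock: 2.55
tcp_pos: [0.4007, 0.3262, 0.2313]
eef_rot: [0.06, 0.998, 0.0, 0.0]
force: [-0.1, -0.3, -1.5]
finger_gap: 0.354
2.55 [0.40070135 0.32617595 0.23131489] [5.98413872e-02 9.98207891e-01 1.01834247e-04 7.30016821e-05] 0.3538481664985837
```

View pics/w1.png

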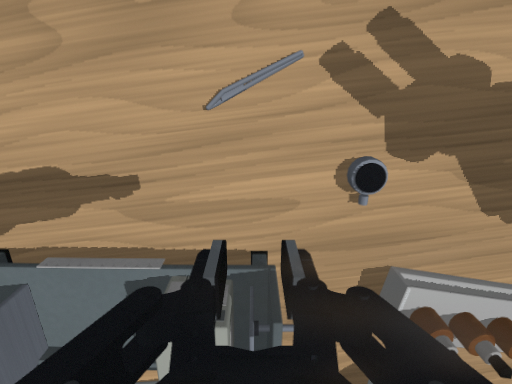

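```bash
python3 - <<'E'
from h import *
c=robot.calibration('wrist')
print(onz(c,[(10,266),(170,266),(275,268)],0.06))
im=cv2.imread('pics/w1.png');cv2.imwrite('pics/w1c.png',cv2.resize(im[240:384,0:330],None,fx=2.4,fy=2.4))
E
```

```text
[[0.48445498 0.00170136 0.06      ]
 [0.50650097 0.20843102 0.06      ]
 [0.52465951 0.33733242 0.06      ]]
```

View pics/w1c.png

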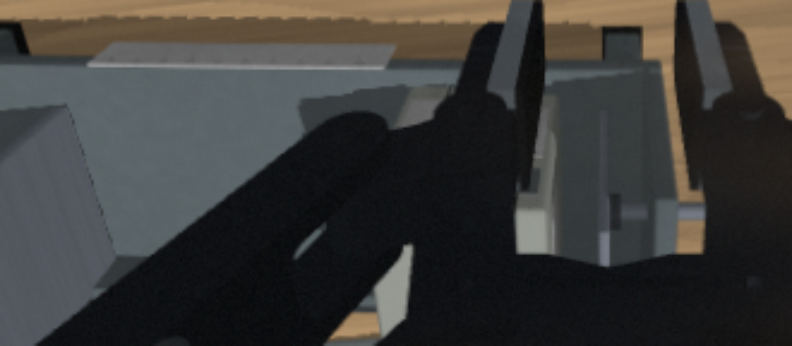

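```bash

python3 -m inch '[[-0.12,-0.08,0,0,0.35],[-0.24,-0.16,0.05,0,0.35],[-0.36,-0.24,0.15,0,0.35],[-0.5,-0.33,0.25,0,0.35],[-0.6,-0.41,0.35,0,0.35],[-0.72,-0.49,0.45,0,0.35],[-0.84,-0.57,0.55,0,0.35],[-0.93,-0.66,0.6,0,0.35]]'
python3 -m inch '[[0,0,0.1,0,0.35],[0,0,0.25,0,0.35],[0,0,0.4,0,0.35],[0,0,0.55,0,0.35],[0,0,0.65,0,0.35],[0,0,0.73,0,0.35],[0,0,0.75,0,0.35],[0,0,0.75,0,0.35]]'
python3 - <<'E'
from h import *
s=robot.get_state();print(s['clock'],s['tcp_pos'],s['eef_rot'],s['finger_gap'])
im=robot.capture('scene');cv2.imwrite('pics/s1.png',cv2.resize(im[160:290,200:360,::-1],None,fx=4.5,fy=4.5,interpolation=cv2.INTER_CUBIC))
im=robot.capture('top');cv2.imwrite('pics/t1.png',cv2.resize(im[110:200,140:310,::-1],None,fx=4.6,fy=4.6,interpolation=cv2.INTER_CUBIC))
E
```

```text
clock: 3.4
tcp_pos: [0.4848, 0.2492, 0.1698]
eef_rot: [0.06, 0.998, -0.0, -0.001]
force: [-0.2, 0.5, 0.0]
finger_gap: 0.354
clock: 4.2
tcp_pos: [0.4842, 0.2504, 0.0963]
eef_rot: [0.06, 0.998, 0.0, -0.0]
force: [0.4, -0.1, 0.5]
finger_gap: 0.351
4.2 [0.48415868 0.25037142 0.09628926] [ 5.97865622e-02  9.98211181e-01  5.51877703e-05 -4.42989878e-05] 0.3508863794453496
```

View pics/s1.png

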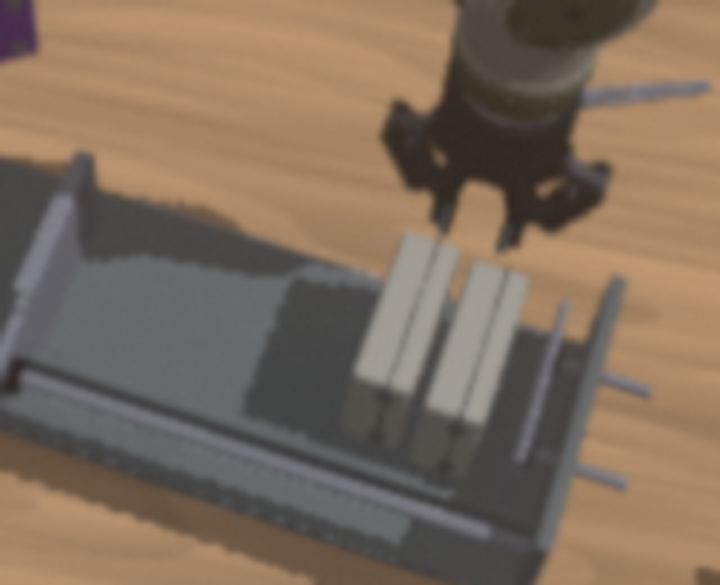

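View pics/t1.png

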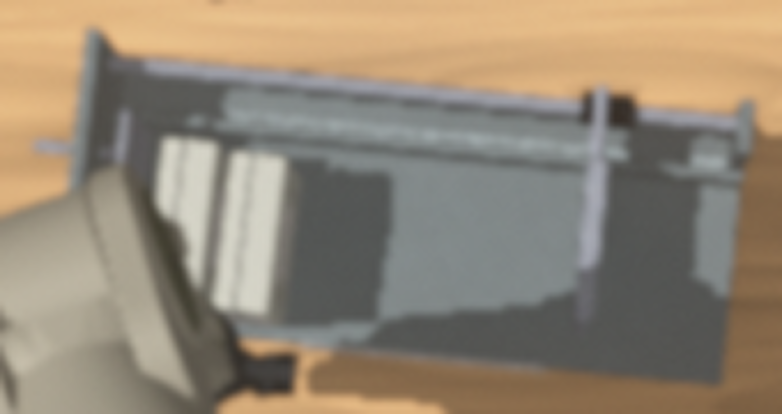

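Fingers at (443,215) and (508,240) line up with the two filed boxes' fronts, so I'll push.

```bash

python3 -m inch '[[-0.07,0,0,0,0.35],[-0.14,0,0,0,0.35],[-0.2,0,0,0,0.35],[-0.26,0,0,0,0.35],[-0.32,0,0,0,0.35],[-0.37,0,0,0,0.35],[-0.41,0,0,0,0.35],[-0.44,0,0,0,0.35]]'
python3 -m inch '[[-0.01,0,0,0,0.35],[-0.02,0,0,0,0.35],[-0.03,0,0,0,0.35],[-0.04,0,0,0,0.35],[-0.04,0,0,0,0.35],[-0.04,0,0,0,0.35],[-0.04,0,0,0,0.35],[-0.04,0,0,0,0.35]]'
```

```text
clock: 5.1
tcp_pos: [0.528, 0.2449, 0.096]
eef_rot: [0.06, 0.998, -0.0, -0.0]
force: [-1.5, -0.0, -0.4]
finger_gap: 0.35
clock: 5.9
tcp_pos: [0.5303, 0.2446, 0.0962]
eef_rot: [0.06, 0.998, -0.0, -0.001]
force: [-7.1, -0.3, 0.9]
finger_gap: 0.344
```

```bash

python3 -m inch '[[-0.01,0,0,0,0.35],[-0.02,0,0,0,0.35],[-0.03,0,0,0,0.35],[-0.04,0,0,0,0.35],[-0.04,0,0,0,0.35],[-0.04,0,0,0,0.35],[-0.04,0,0,0,0.35],[-0.04,0,0,0,0.35]]'
python3 - <<'E'
from h import *
im=robot.capture('scene');cv2.imwrite('pics/s2.png',cv2.resize(im[160:290,200:360,::-1],None,fx=4.5,fy=4.5,interpolation=cv2.INTER_CUBIC))
E
```

```text
clock: 6.7
tcp_pos: [0.5303, 0.2443, 0.0957]
eef_rot: [0.059, 0.998, -0.0, -0.005]
force: [-14.8, 1.0, 6.9]
finger_gap: 0.349
```

View pics/s2.png

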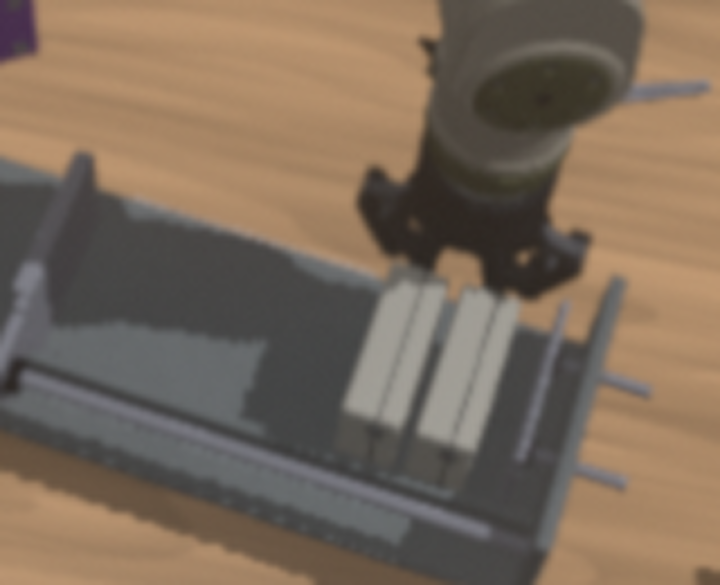

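Both filed boxes have moved back and the arm has stalled firmly: the lip hides their bottom edges equally, and the fronts at (415,280) and (485,295) are in line. Next I'll retract and go look at the loose boxes.

```bash

python3 -m inch '[[0.15,0,0,0,0.35],[0.3,0,0,0,0.35],[0.4,0,-0.2,0,0.4],[0.4,0,-0.4,0,0.5],[0.4,-0.1,-0.6,0,0.7],[0.4,-0.3,-0.8,0,0.9],[0.4,-0.5,-1,0,1],[0.4,-0.7,-1,0,1]]'
python3 -m inch '[[0,-0.12,-0.1,-0.045,1],[0,-0.25,-0.3,-0.09,1],[0,-0.37,-0.4,-0.135,1],[0,-0.5,-0.5,-0.18,1],[0,-0.62,-0.5,-0.225,1],[0,-0.75,-0.5,-0.27,1],[0,-0.87,-0.5,-0.315,1],[0,-1,-0.5,-0.36,1]]'
python3 - <<'E'
from h import *
from scipy.spatial.transform import Rotation as R
s=robot.get_state();print(s['clock'],s['tcp_pos'],R.from_quat(s['eef_rot']).as_matrix().round(3))
im=robot.capture('wrist');cv2.imwrite('pics/w2.png',im[:,:,::-1])
im=robot.capture('top');cv2.imwrite('pics/t2.png',im[:,:,::-1])
E
```

```text
clock: 7.55
tcp_pos: [0.4903, 0.1791, 0.1999]
eef_rot: [0.06, 0.998, 0.001, 0.004]
force: [0.3, -1.1, 0.1]
finger_gap: 0.998
clock: 8.35
tcp_pos: [0.4766, 0.0794, 0.2469]
eef_rot: [-0.487, 0.874, -0.001, 0.001]
force: [0.3, 0.3, 0.7]
finger_gap: 0.999
8.35 [0.47661484 0.07935669 0.24691374] [[-0.526 -0.85   0.003]
 [-0.85   0.526 -0.   ]
 [-0.001 -0.002 -1.   ]]
```

View pics/w2.png

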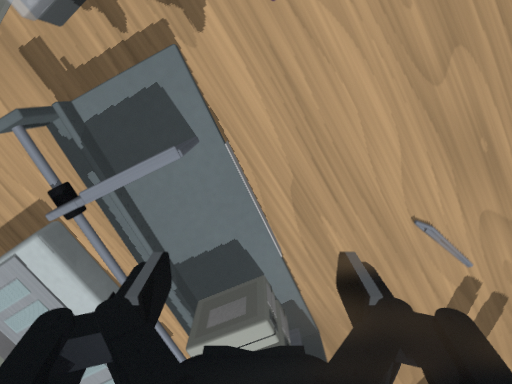

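View pics/t2.png

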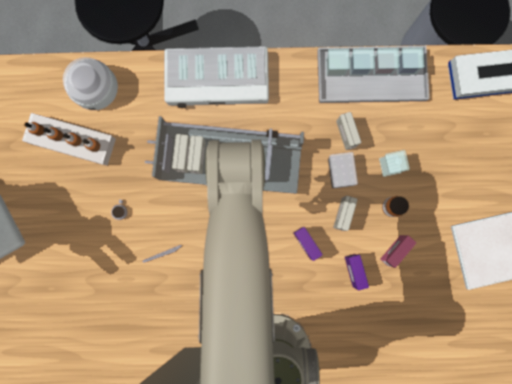

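```bash
python3 - <<'E'
from h import *
c=robot.calibration('wrist')
im=cv2.imread('pics/w2.png');cv2.imwrite('pics/w2c.png',cv2.resize(im[20:360,0:340],None,fx=2.3,fy=1.76))
w=onz(c,[(177,44),(320,355)],0.06);print(w); d=w[1]-w[0];print(np.degrees(np.arctan2(d[1],d[0]))-90)
E
python3 -m inch '[[0.1,-0.12,0,-0.045,1],[0.2,-0.25,0,-0.09,1],[0.3,-0.37,-0.1,-0.135,1],[0.4,-0.5,-0.2,-0.18,1],[0.5,-0.62,-0.3,-0.18,1],[0.6,-0.75,-0.4,-0.18,1],[0.7,-0.87,-0.4,-0.18,1],[0.83,-1,-0.4,-0.18,1]]'
python3 - <<'E'
from h import *
from scipy.spatial.transform import Rotation as R
s=robot.get_state();print(s['clock'],s['tcp_pos'],R.from_quat(s['eef_rot']).as_matrix().round(3))
im=robot.capture('wrist');cv2.imwrite('pics/w3.png',im[:,:,::-1])
E
```

```text
[[ 0.47192307 -0.07476063  0.06      ]
 [ 0.54245606  0.37033165  0.06      ]]
-9.00468449710911
clock: 9.25
tcp_pos: [0.5174, -0.0438, 0.2865]
eef_rot: [0.709, -0.706, 0.001, -0.0]
force: [0.5, 0.8, 0.5]
finger_gap: 1.0
9.25 [ 0.51739376 -0.04377137  0.28645553] [[ 0.004 -1.     0.002]
 [-1.    -0.004 -0.   ]
 [ 0.    -0.002 -1.   ]]
```

View pics/w3.png

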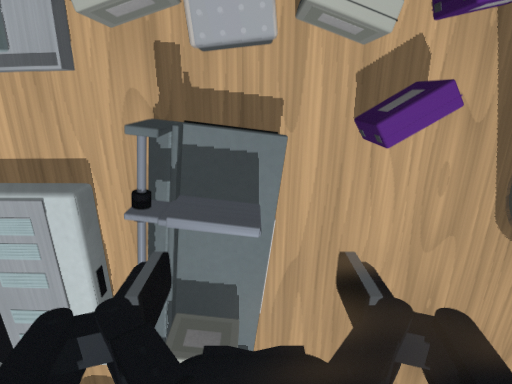

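View pics/w2c.png

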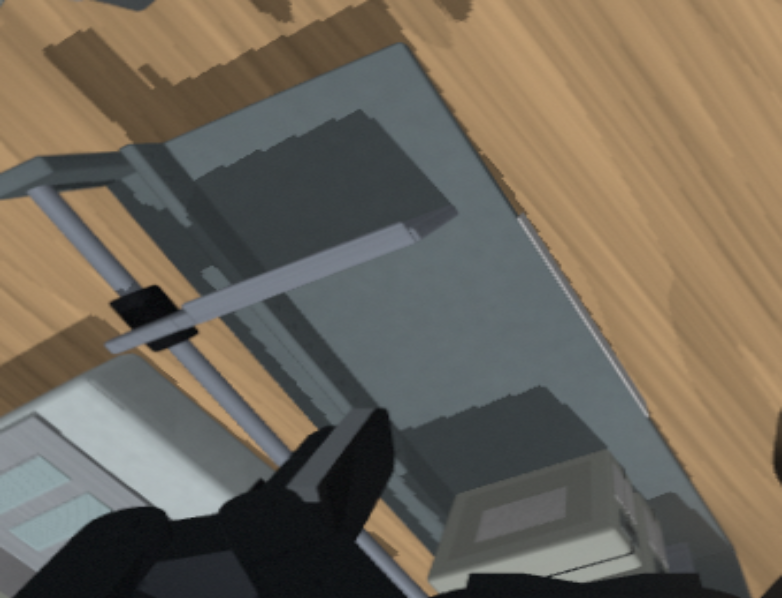

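```bash
python3 - <<'E'
from h import *
c=robot.calibration('wrist')
im=cv2.imread('pics/w3.png');cv2.imwrite('pics/w3c.png',cv2.resize(im[100:360,100:300],None,fx=3.5,fy=2.3,interpolation=cv2.INTER_CUBIC))
np.savez('c3.npz',**{k:c[k] for k in c})
E
python3 -m inch '[[0.12,0,0,0,1],[0.25,0,0,0,1],[0.4,0,0,0,1],[0.55,0,0,0,1],[0.7,0,0,0,1],[0.85,0,0,0,1],[1,0,0,0,1],[1,0,0,0,1]]'
python3 - <<'E'
from h import *
s=robot.get_state();print(s['clock'],s['tcp_pos'])
c=robot.calibration('wrist');np.savez('c4.npz',**{k:c[k] for k in c})
im=robot.capture('wrist');cv2.imwrite('pics/w4.png',im[:,:,::-1])
cv2.imwrite('pics/w4c.png',cv2.resize(im[0:200,:,::-1],None,fx=1.55,fy=1.55,interpolation=cv2.INTER_CUBIC))
E
```

```text
clock: 10.1
tcp_pos: [0.5171, -0.1455, 0.286]
eef_rot: [0.708, -0.706, 0.0, 0.0]
force: [-0.4, 0.4, -0.8]
finger_gap: 1.001
10.1 [ 0.51711908 -0.14552599  0.28604384]
```

View pics/w3c.png

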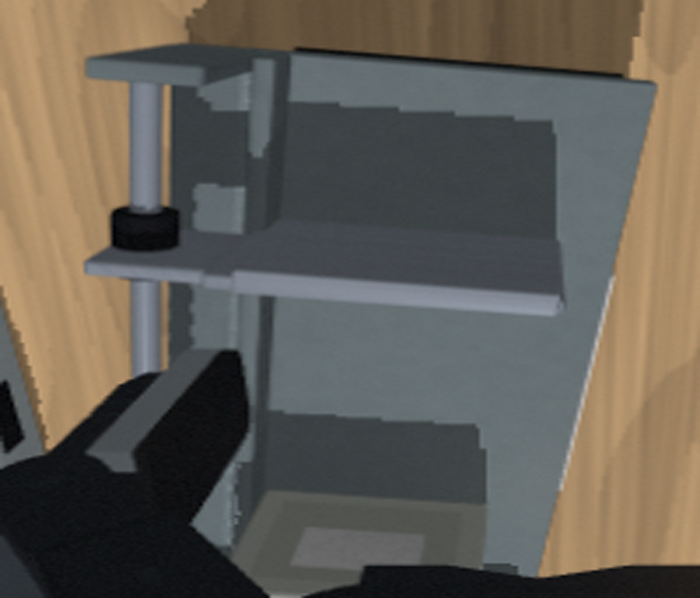

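View pics/w4c.png

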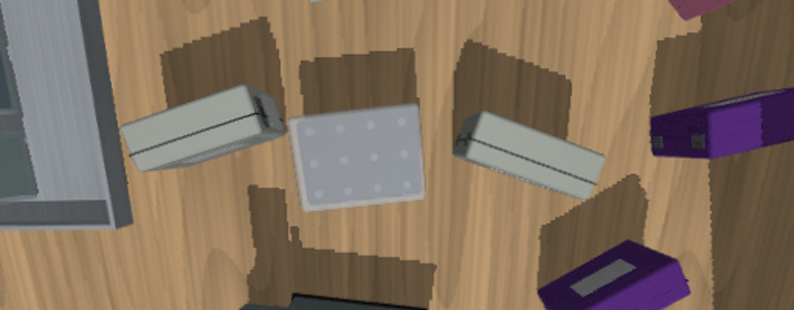

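```bash
python3 - <<'E'
import cv2,numpy as np
im=cv2.imread('pics/w4.png');a=im[45:125,70:200];b=im[60:140,280:400]
a=cv2.resize(a,(650,400),interpolation=cv2.INTER_CUBIC)
b=cv2.resize(b,(600,400),interpolation=cv2.INTER_CUBIC)
cv2.imwrite('pics/a.png',a);cv2.imwrite('pics/b.png',b)
E
```

```text
(no output)
```

View pics/a.png

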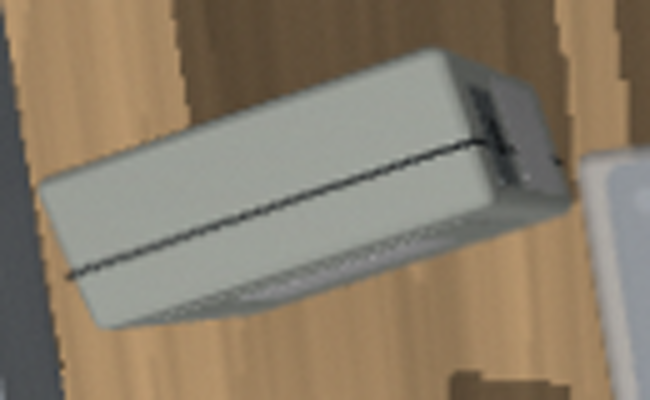

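View pics/b.png

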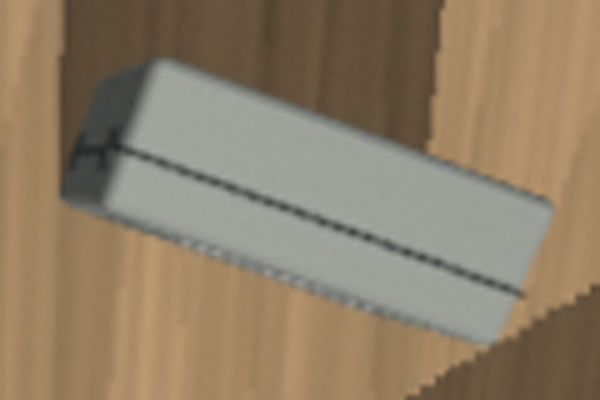

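```bash
python3 - <<'E'
from h import *
c4=dict(np.load('c4.npz'));c3=dict(np.load('c3.npz'))
for nm,o,q in [('loose2',(280,60),[(160,60),(552,207),(492,343),(105,208)]),('loose1',(70,45),[(440,48),(40,183),(105,328),(492,205)])]:
    px=[(a/5+o[0]-.4,b/5+o[1]-.4) for a,b in q]
    w=onz(c4,px,0.084); print(nm,w.mean(0).round(4),[np.linalg.norm(w[i]-w[i-3]).round(4) for i in range(4)])
    L=(w[0]-w[1])+(w[3]-w[2]); S=(w[0]-w[3])+(w[1]-w[2]); print('long yaw',np.degrees(np.arctan2(L[1],L[0]))%180,'short',np.degrees(np.arctan2(S[1],S[0]))%180)
f=lambda p:(p[0]/3.5+100-.4,p[1]/2.3+100-.3)
w=onz(c3,[f((655,85)),f((540,575))],.06);print(w);d=w[1]-w[0];print(np.degrees(np.arctan2(d[1],d[0]))-90)
w=onz(c3,[f((290,52)),f((268,420))],.06);print(w);d=w[1]-w[0];print(np.degrees(np.arctan2(d[1],d[0]))-90)
# filed boxes from later top image t2
c=robot.calibration('top');im=cv2.imread('pics/t2.png')
m=cv2.inRange(cv2.cvtColor(im,cv2.COLOR_BGR2HSV),(15,8,150),(50,60,255))[:, :206]
n,l,st,ce=cv2.connectedComponentsWithStats(m)
for i in range(1,n):
    if 200<st[i,4]<600 and st[i,1]>110 and st[i,0]>160:
        r=cv2.minAreaRect(np.argwhere(l==i)[:,::-1].astype(np.float32));w=onz(c,cv2.boxPoints(r),.144);print(st[i],w.mean(0),np.linalg.norm(w[0]-w[1]),np.linalg.norm(w[2]-w[1]),w.round(3).tolist())
E
```

```text
loose2 [ 0.4131 -0.2224  0.084 ] [np.float64(0.0958), np.float64(0.032), np.float64(0.0963), np.float64(0.0329)]
long yaw 162.16647025696346 short 71.85869212106341
loose1 [ 0.6624 -0.2408  0.084 ] [np.float64(0.0966), np.float64(0.0331), np.float64(0.0954), np.float64(0.0334)]
long yaw 15.868958992296626 short 106.23467833889785
[[ 0.47649629 -0.07950672  0.06      ]
 [ 0.51622773  0.26571086  0.06      ]]
-6.565343817292259
[[ 0.60518891 -0.09678323  0.06      ]
 [ 0.63224128  0.13505498  0.06      ]]
-6.655539862952963
[172 134  16  36 423] [0.59348585 0.25776916 0.144     ] 0.09979679382836962 0.0347666070806055 [[0.546, 0.281, 0.144], [0.645, 0.269, 0.144], [0.641, 0.235, 0.144], [0.542, 0.246, 0.144]]
[187 135  16  36 437] [0.5895107  0.21590066 0.144     ] 0.10165279047434327 0.035668014013001924 [[0.541, 0.24, 0.144], [0.642, 0.227, 0.144], [0.638, 0.192, 0.144], [0.537, 0.204, 0.144]]
[202 247   4 137 390] [0.13481045 0.1957305  0.144     ] 0.008417637979886046 0.3742742917095714 [[0.322, 0.197, 0.144], [0.322, 0.189, 0.144], [-0.052, 0.194, 0.144], [-0.052, 0.203, 0.144]]
```

loose1 (far) shows its latch block and grey label on its robot-side end, at about (265,110) in w4c. loose2's far end, at about (463,140), shows only hinge marks, so its latch also faces the robot and neither box needs flipping. Now grasping loose2.

```bash

python3 -m inch '[[0.1,0.12,0,0.045,1],[0.2,0.25,0.1,0.09,1],[0.3,0.4,0.2,0.135,1],[0.4,0.5,0.3,0.18,1],[0.5,0.6,0.4,0.225,1],[0.6,0.75,0.5,0.27,1],[0.7,0.9,0.6,0.315,1],[0.76,1,0.7,0.36,1]]'
python3 -m inch '[[0,0,0.1,0.045,1],[0,0,0.25,0.09,1],[0,0,0.4,0.135,1],[0,0,0.55,0.18,1],[0,0,0.7,0.225,1],[0,0,0.8,0.24,1],[0,0,0.9,0.24,1],[0,0,0.95,0.24,1]]'
python3 - <<'E'
from h import *
from scipy.spatial.transform import Rotation as R
s=robot.get_state();M=R.from_quat(s['eef_rot']).as_matrix();p=s['tcp_pos'];print(s['clock'],p,M.round(3).tolist())
d=np.array([.4131,-.2220,.032])-p;print('tool delta/100mm',(M.T@d*10).round(3), 'yaw y',np.degrees(np.arctan2(M[1,1],M[0,1])))
im=robot.capture('wrist');cv2.imwrite('pics/w5.png',im[:,:,::-1])
E
```

```text
clock: 10.95
tcp_pos: [0.4167, -0.2199, 0.216]
eef_rot: [-0.218, 0.976, 0.0, 0.0]
force: [0.7, -0.2, -0.7]
finger_gap: 0.999
clock: 11.75
tcp_pos: [0.4173, -0.2193, 0.1205]
eef_rot: [0.153, 0.988, 0.0, -0.0]
force: [-0.0, 0.4, 0.4]
finger_gap: 1.002
11.75 [ 0.41727518 -0.21933826  0.12048268] [[-0.953, 0.302, -0.001], [0.302, 0.953, 0.001], [0.001, 0.001, -1.0]]
tool delta/100mm [ 0.031 -0.038  0.885] yaw y 72.44336083912107
```

View pics/w5.png

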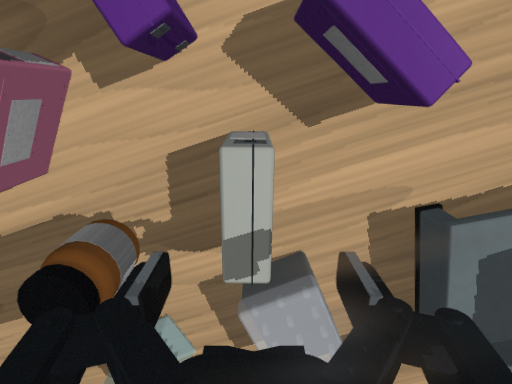

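```bash
python3 - <<'E'
from h import *
from scipy.spatial.transform import Rotation as R
s=robot.get_state();M=R.from_quat(s['eef_rot']).as_matrix();p=s['tcp_pos']
c=robot.calibration('wrist')
w=onz(c,[(221,148),(274,148),(271,282),(224,280)],.084);print(w,w.mean(0))
L=(w[0]+w[1]-w[2]-w[3]);print(np.degrees(np.arctan2(L[1],L[0])))
d=w.mean(0)-p;print((M.T@d*10).round(3))
E
```

```text
[[ 0.36097218 -0.22194866  0.084     ]
 [ 0.37072452 -0.19113476  0.084     ]
 [ 0.46259194 -0.2200938   0.084     ]
 [ 0.45082284 -0.2516874   0.084     ]] [ 0.41127787 -0.22121616  0.084     ]
162.0987322564417
[ 0.049 -0.036  0.361]
```

Latch label at (247,138) confirms loose2's latch end faces the robot. Descending and closing.

```bash

python3 -m inch '[[0.02,-0.02,0.1,0,1],[0.04,-0.037,0.25,0,1],[0.04,-0.037,0.4,0,1],[0.04,-0.037,0.55,0,1],[0.04,-0.037,0.7,0,1],[0.04,-0.037,0.8,0,1],[0.04,-0.037,0.86,0,1],[0.04,-0.037,0.88,0,1]]'
python3 -m inch '[[0,0,0,0,0.7],[0,0,0,0,0.5],[0,0,0,0,0.4],[0,0,0,0,0.3],[0,0,0,0,0.3],[0,0,0,0,0.3],[0,0,0,0,0.3],[0,0,0,0,0.3]]' 30
```

```text
clock: 12.6
tcp_pos: [0.4124, -0.2222, 0.0328]
eef_rot: [0.154, 0.988, 0.0, -0.0]
force: [0.7, -0.9, 0.5]
finger_gap: 1.002
clock: 13.4
tcp_pos: [0.413, -0.2226, 0.0338]
eef_rot: [0.154, 0.988, -0.0, 0.001]
force: [-1.4, -0.1, 5.3]
finger_gap: 0.405
```

```bash

python3 -m inch '[[0,0,-0.03,0,0.3],[0,0,-0.1,0,0.3],[0,0,-0.22,0,0.3],[0,0,-0.36,0,0.3],[0,0.05,-0.52,0,0.3],[0,0.12,-0.68,0,0.3],[0,0.22,-0.84,0,0.3],[0,0.35,-1,0,0.3]]'
python3 -m inch '[[0,0.14,-0.15,0,0.3],[0,0.28,-0.3,0,0.3],[0,0.42,-0.45,0,0.3],[0,0.56,-0.6,0,0.3],[0,0.7,-0.7,0,0.3],[0,0.8,-0.75,0,0.3],[0,0.9,-0.78,0,0.3],[0,1,-0.8,0,0.3]]'
python3 -m inch '[[0,0.12,0,0,0.3],[0,0.25,0,0,0.3],[0,0.38,0,0,0.3],[0,0.5,0,0,0.3],[0,0.63,0,0,0.3],[0,0.75,0,0,0.3],[0,0.88,0,0,0.3],[0,1,0,0,0.3]]'
python3 -m inch '[[-0.05,0.13,0,-0.01,0.3],[-0.1,0.26,0,-0.02,0.3],[-0.15,0.4,0,-0.03,0.3],[-0.2,0.55,0,-0.04,0.3],[-0.25,0.7,0,-0.05,0.3],[-0.3,0.83,0,-0.06,0.3],[-0.35,0.92,0,-0.06,0.3],[-0.4,1,0,-0.06,0.3]]'
python3 - <<'E'
from h import *
from scipy.spatial.transform import Rotation as R
s=robot.get_state();M=R.from_quat(s['eef_rot']).as_matrix();p=s['tcp_pos'];print(s['clock'],p,s['finger_gap'])
d=np.array([.5718,.1411,.1])-p;print('tool delta/100mm',(M.T@d*10).round(3), 'yaw y',np.degrees(np.arctan2(M[1,1],M[0,1])))
im=robot.capture('scene');cv2.imwrite('pics/s3.png',im[:,:,::-1])
E
```

```text
clock: 14.2
tcp_pos: [0.4229, -0.1886, 0.1339]
eef_rot: [0.154, 0.988, 0.0, -0.0]
force: [1.0, 0.4, -1.5]
finger_gap: 0.407
clock: 15.0
tcp_pos: [0.4534, -0.093, 0.2131]
eef_rot: [0.154, 0.988, 0.0, -0.0]
force: [0.0, -0.0, -1.3]
finger_gap: 0.405
clock: 15.8
tcp_pos: [0.4842, 0.0027, 0.2133]
eef_rot: [0.153, 0.988, 0.0, 0.0]
force: [-0.1, 0.1, -1.4]
finger_gap: 0.404
clock: 16.6
tcp_pos: [0.553, 0.0855, 0.2132]
eef_rot: [0.06, 0.998, -0.0, -0.0]
force: [-0.1, 0.3, -1.0]
finger_gap: 0.406
16.6 [0.55298587 0.08550949 0.21316233] 0.4060186171787144
tool delta/100mm [-0.121  0.574  1.132] yaw y 83.15382296946429
```

View pics/s3.png

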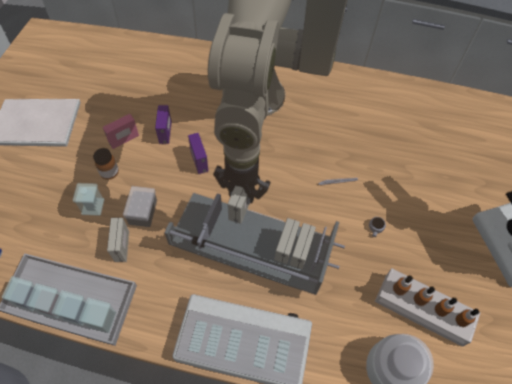

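```bash

python3 -m inch '[[-0.04,0.1,0.02,0,0.3],[-0.08,0.22,0.06,0,0.3],[-0.12,0.36,0.14,0,0.3],[-0.12,0.48,0.25,0,0.3],[-0.12,0.55,0.38,0,0.3],[-0.12,0.57,0.5,0,0.3],[-0.12,0.57,0.62,0,0.3],[-0.12,0.57,0.7,0,0.3]]'
python3 -m inch '[[0,0,0.08,0,0.3],[0,0,0.18,0,0.3],[0,0,0.26,0,0.3],[0,0,0.33,0,0.3],[0,0,0.38,0,0.3],[0,0,0.42,0,0.3],[0,0,0.45,0,0.3],[0,0,0.47,0,0.3]]'
python3 - <<'E'
from h import *
s=robot.get_state();print(s['clock'],s['tcp_pos'],s['force'])
im=robot.capture('scene');cv2.imwrite('pics/s4.png',cv2.resize(im[160:290,170:350,::-1],None,fx=4.3,fy=4.3,interpolation=cv2.INTER_CUBIC))
E
```

```text
clock: 17.45
tcp_pos: [0.5702, 0.1396, 0.1415]
eef_rot: [0.06, 0.998, -0.0, -0.001]
force: [-1.0, -0.6, -2.3]
finger_gap: 0.407
clock: 18.25
tcp_pos: [0.5712, 0.14, 0.0962]
eef_rot: [0.06, 0.998, 0.0, 0.0]
force: [-0.1, -0.4, -2.3]
finger_gap: 0.406
18.25 [0.57116823 0.13996411 0.09618642] [-0.13938359 -0.42150892 -2.29208833]
```

View pics/s4.png

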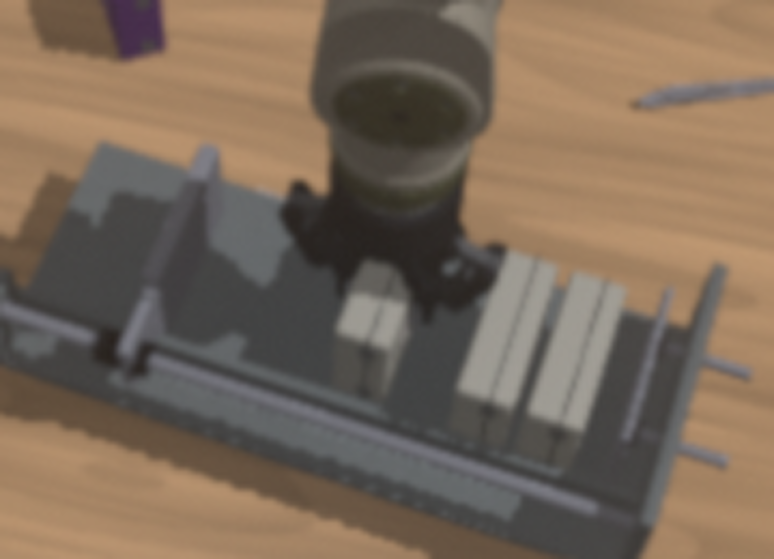

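```bash

python3 -m inch '[[0,0,0.01,0,0.3],[0,0,0.02,0,0.3],[0,0,0.025,0,0.3],[0,0,0.025,0,0.3],[-0.015,0,0.025,0,0.3],[-0.03,0,0.025,0,0.3],[-0.045,0,0.025,0,0.3],[-0.06,0,0.025,0,0.3]]'
python3 -m inch '[[-0.01,0,0,0,0.3],[-0.02,0,0,0,0.3],[-0.03,0,0,0,0.3],[-0.04,0,0,0,0.3],[-0.05,0,0,0,0.3],[-0.05,0,0,0,0.3],[-0.05,0,0,0,0.3],[-0.05,0,0,0,0.3]]'
python3 -c "
from bench import robot
s=robot.get_state();print(s['tcp_pos'],s['force'])"
```

```text
clock: 19.1
tcp_pos: [0.5772, 0.1392, 0.0939]
eef_rot: [0.06, 0.998, 0.0, 0.0]
force: [0.8, -0.1, -0.9]
finger_gap: 0.405
clock: 19.9
tcp_pos: [0.5814, 0.1387, 0.0939]
eef_rot: [0.06, 0.998, 0.0, -0.0]
force: [-4.4, -0.5, 4.4]
finger_gap: 0.409
[0.58141072 0.13868036 0.09390211] [-4.42173618 -0.52239949  4.36982685]
```

```bash

python3 -m inch '[[-0.01,0,0,0,0.3],[-0.02,0,0,0,0.3],[-0.03,0,0,0,0.3],[-0.03,0,-0.01,0,0.3],[-0.03,0,-0.01,0,0.3],[-0.03,0,-0.01,0,0.3],[-0.03,0,-0.01,0,0.3],[-0.03,0,-0.01,0,0.3]]'
```

```text
clock: 20.7
tcp_pos: [0.5815, 0.1386, 0.0942]
eef_rot: [0.06, 0.998, 0.0, -0.003]
force: [-11.2, 1.1, 5.6]
finger_gap: 0.405
```

```bash

python3 -m inch '[[0.02,0,0,0,0.3],[0.04,0,0,0,0.3],[0.04,0,0,0,0.45],[0.04,0,0,0,0.55],[0.04,0,0,0,0.6],[0.04,0,0,0,0.6],[0.04,0,-0.05,0,0.6],[0.04,0,-0.15,0,0.6]]'
python3 -m inch '[[0,0,-0.15,0,0.6],[0,0,-0.3,0,0.6],[0,0,-0.45,0,0.6],[0,0,-0.6,0,0.6],[0,0,-0.75,0,0.6],[0,-0.1,-0.85,0,0.6],[0,-0.25,-0.95,0,0.6],[0,-0.4,-1,0,0.7]]'
python3 - <<'E'
from h import *
from scipy.spatial.transform import Rotation as R
s=robot.get_state();M=R.from_quat(s['eef_rot']).as_matrix();p=s['tcp_pos'];print(s['clock'],p,s['finger_gap'],M[:2,:2].round(3).tolist())
d=np.array([.662,-.2400,.03])-p;print('tool delta/100mm',(M.T@d*10).round(3))
im=robot.capture('scene');cv2.imwrite('pics/s5.png',cv2.resize(im[160:290,170:350,::-1],None,fx=4.3,fy=4.3,interpolation=cv2.INTER_CUBIC))
E
```

```text
clock: 21.5
tcp_pos: [0.5805, 0.1386, 0.1096]
eef_rot: [0.06, 0.998, -0.0, -0.001]
force: [0.4, -0.5, 0.5]
finger_gap: 0.604
clock: 22.3
tcp_pos: [0.5763, 0.0977, 0.211]
eef_rot: [0.06, 0.998, -0.0, 0.001]
force: [0.6, 0.3, 1.0]
finger_gap: 0.7
22.3 [0.57634884 0.09768526 0.21099423] 0.7004780049342327 [[-0.993, 0.12], [0.12, 0.993]]
tool delta/100mm [-1.252 -3.25   1.812]
```

View pics/s5.png

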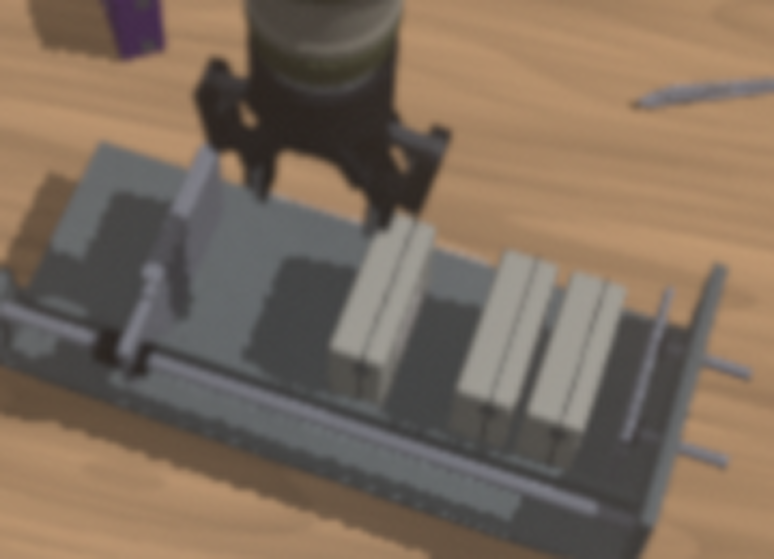

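```bash

python3 -m inch '[[-0.05,-0.12,0,0,0.8],[-0.1,-0.25,0,0,1],[-0.15,-0.38,0,0,1],[-0.2,-0.5,0,0,1],[-0.25,-0.63,0,0,1],[-0.3,-0.75,0,0,1],[-0.35,-0.88,0,0,1],[-0.4,-1,0,0,1]]'
python3 -m inch '[[-0.05,-0.12,0,0,1],[-0.1,-0.25,0,0,1],[-0.15,-0.38,0,0,1],[-0.2,-0.5,0,0,1],[-0.25,-0.63,0,0,1],[-0.3,-0.75,0,-0.03,1],[-0.35,-0.88,0,-0.05,1],[-0.4,-1,0,-0.07,1]]'
python3 -m inch '[[-0.05,-0.12,0,-0.02,1],[-0.1,-0.25,0.05,-0.04,1],[-0.15,-0.38,0.15,-0.057,1],[-0.2,-0.5,0.27,-0.057,1],[-0.25,-0.63,0.4,-0.057,1],[-0.3,-0.75,0.53,-0.057,1],[-0.3,-0.85,0.66,-0.057,1],[-0.3,-0.92,0.78,-0.057,1]]'
python3 - <<'E'
from h import *
from scipy.spatial.transform import Rotation as R
s=robot.get_state();M=R.from_quat(s['eef_rot']).as_matrix();p=s['tcp_pos'];print(s['clock'],p,'yaw y',np.degrees(np.arctan2(M[1,1],M[0,1])))
d=np.array([.662,-.2400,.032])-p;print('tool delta/100mm',(M.T@d*10).round(3))
c=robot.calibration('wrist');np.savez('c6.npz',**{k:c[k] for k in c})
im=robot.capture('wrist');cv2.imwrite('pics/w6.png',im[:,:,::-1])
E
```

```text
clock: 23.15
tcp_pos: [0.6043, -0.0062, 0.2097]
eef_rot: [0.06, 0.998, 0.0, -0.0]
force: [-0.8, 1.1, -0.7]
finger_gap: 1.002
clock: 23.95
tcp_pos: [0.632, -0.1103, 0.2098]
eef_rot: [-0.051, 0.999, 0.0, 0.0]
force: [0.6, 0.4, -0.2]
finger_gap: 1.0
clock: 24.75
tcp_pos: [0.6706, -0.1985, 0.13]
eef_rot: [-0.139, 0.99, 0.0, -0.001]
force: [0.4, -0.0, -1.3]
finger_gap: 1.001
24.75 [ 0.6705501  -0.19852739  0.12999901] yaw y 105.95259758210914
tool delta/100mm [ 0.195 -0.376  0.98 ]
```

View pics/w6.png

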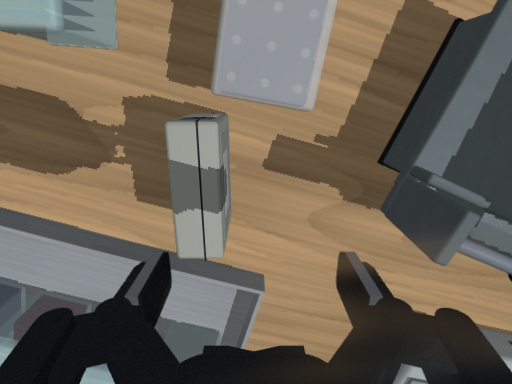

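```bash
python3 - <<'E'
from h import *
from scipy.spatial.transform import Rotation as R
s=robot.get_state();M=R.from_quat(s['eef_rot']).as_matrix();p=s['tcp_pos']
c=dict(np.load('c6.npz'))
w=onz(c,[(167,123),(221,118),(226,257),(178,257)],.084);print(w.round(4),w.mean(0))
for i in range(4):print(np.linalg.norm(w[i]-w[i-1]).round(3))
L=(w[2]+w[3]-w[0]-w[1]);print(np.degrees(np.arctan2(L[1],L[0])))
d=w.mean(0)-p;print((M.T@d*10).round(3))
im=cv2.imread('pics/w6.png');cv2.imwrite('pics/w6c.png',cv2.resize(im[100:280,130:270],None,fx=4,fy=3.2,interpolation=cv2.INTER_CUBIC))
E
```

```text
[[ 0.6213 -0.2687  0.084 ]
 [ 0.6091 -0.2367  0.084 ]
 [ 0.7041 -0.2093  0.084 ]
 [ 0.7139 -0.2432  0.084 ]] [ 0.66209052 -0.23946515  0.084     ]
0.096
0.034
0.099
0.035
15.735673256469568
[ 0.181 -0.369  0.437]
```

View pics/w6c.png

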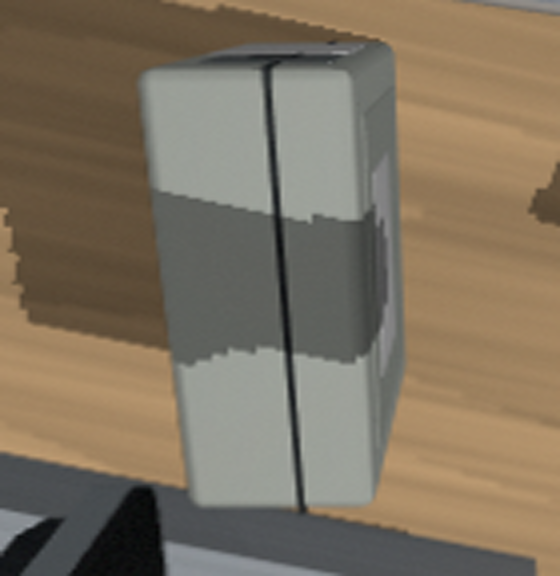

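```bash

python3 -m inch '[[0.05,-0.12,0,0,1],[0.1,-0.25,0.05,0,1],[0.15,-0.33,0.15,0,1],[0.19,-0.373,0.3,0,1],[0.19,-0.373,0.5,0,1],[0.19,-0.373,0.7,0,1],[0.19,-0.373,0.86,0,1],[0.19,-0.373,0.97,0,1]]'
python3 -m inch '[[0,0,0,0,0.7],[0,0,0,0,0.5],[0,0,0,0,0.4],[0,0,0,0,0.3],[0,0,0,0,0.3],[0,0,0,0,0.3],[0,0,0,0,0.3],[0,0,0,0,0.3]]' 30
```

```text
clock: 25.6
tcp_pos: [0.6619, -0.239, 0.0332]
eef_rot: [-0.139, 0.99, 0.0, -0.001]
force: [-0.2, 0.4, 0.2]
finger_gap: 1.003
clock: 26.4
tcp_pos: [0.6637, -0.2393, 0.0362]
eef_rot: [-0.139, 0.99, -0.001, 0.001]
force: [0.1, -1.5, 6.1]
finger_gap: 0.407
```

```bash

python3 -m inch '[[0,0,-0.03,0,0.3],[0,0,-0.1,0,0.3],[0,0,-0.22,0,0.3],[0,0,-0.36,0,0.3],[0,0,-0.52,0,0.3],[0,0.05,-0.68,0,0.3],[0,0.12,-0.84,0,0.3],[0,0.22,-1,0,0.3]]'
python3 -m inch '[[0,0.12,-0.15,0,0.3],[0,0.25,-0.3,0,0.3],[0,0.38,-0.45,0,0.3],[0,0.5,-0.6,0,0.3],[0,0.63,-0.7,0,0.3],[0,0.75,-0.75,0,0.3],[0,0.88,-0.78,0,0.3],[0,1,-0.78,0,0.3]]'
python3 -m inch '[[0,0.12,0,0.02,0.3],[0,0.25,0,0.04,0.3],[0,0.38,0,0.06,0.3],[0,0.5,0,0.08,0.3],[0,0.63,0,0.1,0.3],[0,0.75,0,0.12,0.3],[0,0.88,0,0.127,0.3],[0,1,0,0.127,0.3]]'
python3 - <<'E'
from h import *
from scipy.spatial.transform import Rotation as R
s=robot.get_state();M=R.from_quat(s['eef_rot']).as_matrix();p=s['tcp_pos'];print(s['clock'],p,s['finger_gap'])
d=np.array([.5630,.0666,.1])-p;print('tool delta/100mm',(M.T@d*10).round(3), 'yaw y',np.degrees(np.arctan2(M[1,1],M[0,1])))
E
```

```text
clock: 27.2
tcp_pos: [0.6567, -0.2172, 0.1365]
eef_rot: [-0.139, 0.99, -0.0, 0.0]
force: [0.5, -0.1, -1.3]
finger_gap: 0.409
clock: 28.0
tcp_pos: [0.6288, -0.1204, 0.2127]
eef_rot: [-0.139, 0.99, 0.0, -0.0]
force: [-0.2, -0.3, -2.1]
finger_gap: 0.406
clock: 28.8
tcp_pos: [0.6008, -0.0243, 0.2119]
eef_rot: [0.06, 0.998, 0.0, -0.001]
force: [1.0, -0.5, -1.6]
finger_gap: 0.408
28.8 [ 0.60078726 -0.0242842   0.21186732] 0.407935747877219
tool delta/100mm [0.482 0.857 1.12 ] yaw y 83.13526898568489
```

```bash

python3 -m inch '[[0.06,0.1,0,0,0.3],[0.15,0.22,0,0,0.3],[0.24,0.36,0,0,0.3],[0.33,0.5,0,0,0.3],[0.4,0.62,0,0,0.3],[0.45,0.74,0,0,0.3],[0.48,0.83,0.05,0,0.3],[0.48,0.87,0.15,0,0.3]]'
python3 -m inch '[[0,0,0.1,0,0.3],[0,0,0.22,0,0.3],[0,0,0.35,0,0.3],[0,0,0.48,0,0.3],[0,0,0.6,0,0.3],[0,0,0.68,0,0.3],[0,0,0.72,0,0.3],[0,0,0.74,0,0.3]]'
python3 - <<'E'
from h import *
s=robot.get_state();print(s['clock'],s['tcp_pos'],s['force'])
im=robot.capture('scene');cv2.imwrite('pics/s6.png',cv2.resize(im[160:290,170:350,::-1],None,fx=4.3,fy=4.3,interpolation=cv2.INTER_CUBIC))
E
```

```text
clock: 29.6
tcp_pos: [0.5648, 0.0679, 0.1981]
eef_rot: [0.059, 0.998, 0.0, 0.001]
force: [0.8, 0.4, -1.3]
finger_gap: 0.403
clock: 30.4
tcp_pos: [0.5643, 0.0667, 0.1234]
eef_rot: [0.06, 0.998, 0.0, -0.0]
force: [0.4, 0.5, -2.0]
finger_gap: 0.408
30.4 [0.5642983  0.06673607 0.12337819] [ 0.41235569  0.48791114 -1.95140251]
```

View pics/s6.png

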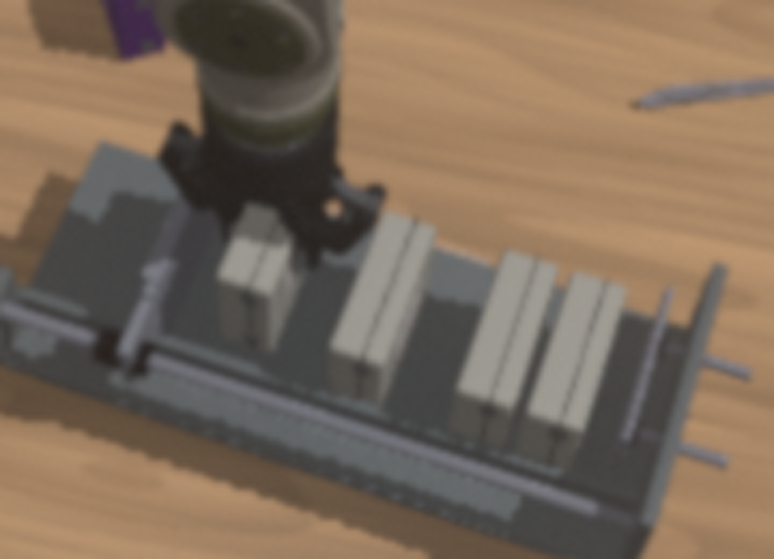

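```bash

python3 -m inch '[[0,0,0.05,0,0.3],[0,0,0.1,0,0.3],[0,0,0.14,0,0.3],[0,0,0.18,0,0.3],[0,0,0.21,0,0.3],[0,0,0.23,0,0.3],[0,0,0.24,0,0.3],[0,0,0.25,0,0.3]]'
python3 -m inch '[[0,0,0.01,0,0.3],[0,0,0.015,0,0.3],[0,0,0.02,0,0.3],[0,0,0.025,0,0.3],[-0.015,0,0.03,0,0.3],[-0.03,0,0.03,0,0.3],[-0.045,0,0.03,0,0.3],[-0.06,0,0.03,0,0.3]]'
```

```text
clock: 31.25
tcp_pos: [0.5645, 0.0668, 0.0988]
eef_rot: [0.06, 0.998, 0.0, 0.0]
force: [-0.1, 0.2, -2.0]
finger_gap: 0.407
clock: 32.05
tcp_pos: [0.5705, 0.0661, 0.0962]
eef_rot: [0.06, 0.998, 0.0, 0.0]
force: [-2.3, 0.1, 4.8]
finger_gap: 0.404
```

```bash

python3 -m inch '[[-0.01,0,-0.01,0,0.3],[-0.02,0,-0.01,0,0.3],[-0.03,0,-0.01,0,0.3],[-0.04,0,-0.01,0,0.3],[-0.05,0,-0.01,0,0.3],[-0.06,0,-0.01,0,0.3],[-0.06,0,-0.01,0,0.3],[-0.06,0,-0.01,0,0.3]]'
python3 -c "
from bench import robot
s=robot.get_state();print(s['tcp_pos'],s['force'])"
```

```text
clock: 32.85
tcp_pos: [0.5729, 0.0657, 0.0965]
eef_rot: [0.06, 0.998, 0.0, -0.003]
force: [-9.5, 1.2, 6.0]
finger_gap: 0.4
[0.57294094 0.06569406 0.096479  ] [-9.50073397  1.15047011  6.03282456]
```

```bash

python3 -m inch '[[0.02,0,0,0,0.3],[0.04,0,0,0,0.3],[0.04,0,0,0,0.45],[0.04,0,0,0,0.55],[0.04,0,0,0,0.6],[0.04,0,0,0,0.6],[0.04,0,-0.05,0,0.6],[0.04,0,-0.15,0,0.6]]'
python3 -m inch '[[0,0,-0.15,0,0.6],[0,0,-0.3,0,0.6],[0,0,-0.45,0,0.6],[0,0,-0.6,0,0.6],[0,0,-0.75,0,0.6],[0,-0.05,-0.85,-0.03,0.6],[0,-0.15,-0.95,-0.07,0.6],[0,-0.3,-1,-0.115,0.5]]'
python3 -m inch '[[0,-0.15,0,-0.045,0.5],[0,-0.3,0,-0.09,0.5],[0,-0.45,0,-0.135,0.5],[0,-0.6,0,-0.18,0.5],[0,-0.72,0,-0.225,0.5],[0,-0.8,0,-0.27,0.5],[0,-0.84,0,-0.315,0.5],[0,-0.84,0,-0.36,0.5]]'
python3 - <<'E'
from h import *
from scipy.spatial.transform import Rotation as R
s=robot.get_state();M=R.from_quat(s['eef_rot']).as_matrix();p=s['tcp_pos'];print(s['clock'],p,s['finger_gap'])
d=np.array([.5556,-.0483,.085])-p;print('tool delta/100mm',(M.T@d*10).round(3), 'yaw y',np.degrees(np.arctan2(M[1,1],M[0,1])))
im=robot.capture('scene');cv2.imwrite('pics/s7.png',cv2.resize(im[160:290,170:350,::-1],None,fx=4.3,fy=4.3,interpolation=cv2.INTER_CUBIC))
E
```

```text
clock: 33.65
tcp_pos: [0.5717, 0.0657, 0.1116]
eef_rot: [0.06, 0.998, -0.0, -0.001]
force: [-0.5, 0.2, -0.3]
finger_gap: 0.602
clock: 34.45
tcp_pos: [0.5693, 0.0361, 0.2138]
eef_rot: [-0.124, 0.992, -0.0, 0.001]
force: [1.0, -0.2, 0.0]
finger_gap: 0.501
clock: 35.25
tcp_pos: [0.589, -0.0464, 0.2127]
eef_rot: [-0.635, 0.772, -0.0, 0.0]
force: [0.8, 0.7, 0.3]
finger_gap: 0.499
35.25 [ 0.58903883 -0.04639387  0.21265624] 0.4986862596172883
tool delta/100mm [0.083 0.326 1.276] yaw y 168.90593280049706
```

View pics/s7.png

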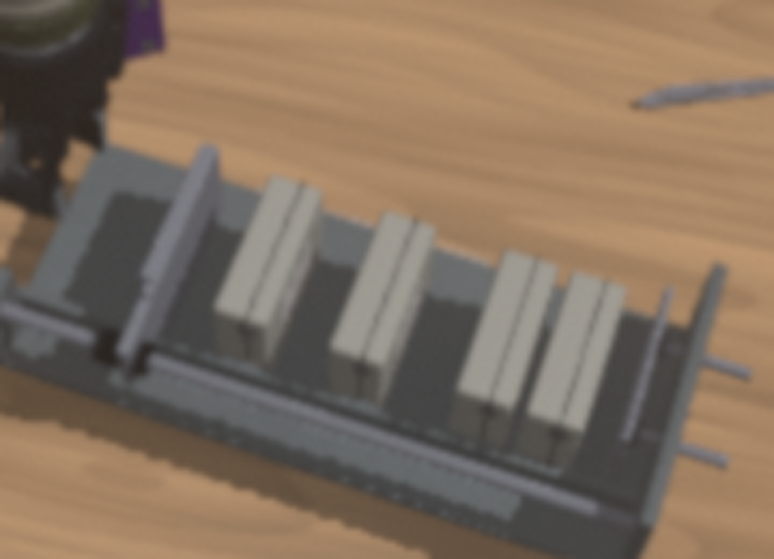

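All four boxes are on the board with their fronts in line. Now lowering behind the follower.

```bash

python3 -m inch '[[0.02,0.08,0,-0.012,0.5],[0.05,0.16,0.08,-0.024,0.5],[0.08,0.24,0.18,-0.024,0.5],[0.08,0.3,0.3,-0.024,0.5],[0.08,0.3,0.45,-0.024,0.5],[0.08,0.3,0.6,-0.024,0.5],[0.08,0.3,0.72,-0.024,0.5],[0.08,0.3,0.82,-0.024,0.5]]'
python3 -m inch '[[0,0,0.06,0,0.5],[0,0,0.14,0,0.5],[0,0,0.22,0,0.5],[0,0,0.3,0,0.5],[0,0,0.37,0,0.5],[0,0,0.42,0,0.5],[0,0,0.44,0,0.5],[0,0,0.44,0,0.5]]'
python3 - <<'E'
from h import *
from scipy.spatial.transform import Rotation as R
s=robot.get_state();M=R.from_quat(s['eef_rot']).as_matrix();p=s['tcp_pos'];r=p-[.576,.1255,0]
print(s['clock'],p,s['force'],'yaw y',np.degrees(np.arctan2(M[1,1],M[0,1])),'rack',r[0]*.9932-r[1]*.1167,r[0]*.1167+r[1]*.9932)
E
```

```text
clock: 36.1
tcp_pos: [0.5578, -0.0474, 0.1295]
eef_rot: [-0.662, 0.75, -0.0, 0.0]
force: [-0.6, -0.0, -0.5]
finger_gap: 0.5
clock: 36.9
tcp_pos: [0.5577, -0.0474, 0.0855]
eef_rot: [-0.662, 0.749, 0.0, -0.0]
force: [-0.6, 0.5, -0.2]
finger_gap: 0.501
36.9 [ 0.55767104 -0.04741613  0.08548933] [-0.62744266  0.47183027 -0.21151184] yaw y 172.95014772764264 rack 0.001974989350787097 -0.17387929346893505
```

```bash

python3 -m inch '[[-0.1,0,0,0,0.5],[-0.18,0,0,0,0.5],[-0.23,0,0,0,0.5],[-0.28,0,0,0,0.5],[-0.33,0,0,0,0.5],[-0.38,0,0,0,0.5],[-0.43,0,0,0,0.5],[-0.48,0,0,0,0.5]]'
python3 -c "
from bench import robot
s=robot.get_state();print(s['tcp_pos'],s['force'],s['wrist_torque'])"
```

```text
clock: 37.7
tcp_pos: [0.5638, 0.0003, 0.0858]
eef_rot: [-0.662, 0.749, -0.0, -0.0]
force: [-0.4, -1.7, 0.2]
finger_gap: 0.502
[5.63754774e-01 3.23287476e-04 8.58452715e-02] [-0.42404693 -1.74444593  0.18349931] [-0.24558169  0.0803781   0.0780903 ]
```

```bash

python3 -m inch '[[-0.05,0,0,0,0.5],[-0.1,0,0,0,0.5],[-0.15,0,0,0,0.5],[-0.2,0,0,0,0.5],[-0.25,0,0,0,0.5],[-0.3,0,0,0,0.5],[-0.35,0,0,0,0.5],[-0.4,0,0,0,0.5]]'
python3 - <<'E'
from h import *
s=robot.get_state();print(s['tcp_pos'],s['force'])
im=robot.capture('scene');cv2.imwrite('pics/s8.png',cv2.resize(im[160:290,170:350,::-1],None,fx=4.3,fy=4.3,interpolation=cv2.INTER_CUBIC))
E
```

```text
clock: 38.5
tcp_pos: [0.5686, 0.0402, 0.0858]
eef_rot: [-0.662, 0.749, 0.0, -0.0]
force: [-1.2, -2.4, 0.9]
finger_gap: 0.498
[0.56859271 0.0402361  0.08577263] [-1.1680835  -2.44534796  0.86919362]
```

View pics/s8.png

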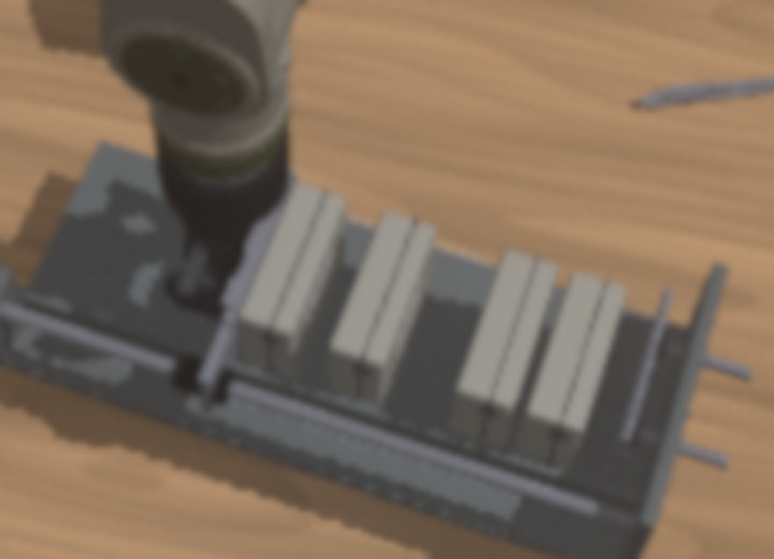

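```bash

python3 -m inch '[[-0.05,0,0,0,0.5],[-0.11,0,0,0,0.5],[-0.17,0,0,0,0.5],[-0.23,0,0,0,0.5],[-0.29,0,0,0,0.5],[-0.35,0,0,0,0.5],[-0.41,0,0,0,0.5],[-0.46,0,0,0,0.5]]'
python3 -m inch '[[-0.03,0,0,0,0.5],[-0.06,0,0,0,0.5],[-0.09,0,0,0,0.5],[-0.12,0,0,0,0.5],[-0.15,0,0,0,0.5],[-0.18,0,0,0,0.5],[-0.2,0,0,0,0.5],[-0.22,0,0,0,0.5]]'
python3 - <<'E'
from h import *
s=robot.get_state();p=s['tcp_pos'];r=p-[.576,.1255,0];print(p,s['force'],r[0]*.1167+r[1]*.9932)
im=robot.capture('scene');cv2.imwrite('pics/s9.png',cv2.resize(im[160:290,170:350,::-1],None,fx=4.3,fy=4.3,interpolation=cv2.INTER_CUBIC))
E
```

```text
clock: 39.35
tcp_pos: [0.5741, 0.0861, 0.0857]
eef_rot: [-0.662, 0.749, 0.0, -0.0]
force: [-2.1, -2.7, 0.9]
finger_gap: 0.501
clock: 40.15
tcp_pos: [0.5769, 0.1073, 0.0858]
eef_rot: [-0.662, 0.749, -0.0, -0.0]
force: [-0.9, -4.9, 0.8]
finger_gap: 0.499
[0.57692074 0.10731198 0.08575372] [-0.89140458 -4.91811294  0.83849674] -0.017956890499394598
```

View pics/s9.png

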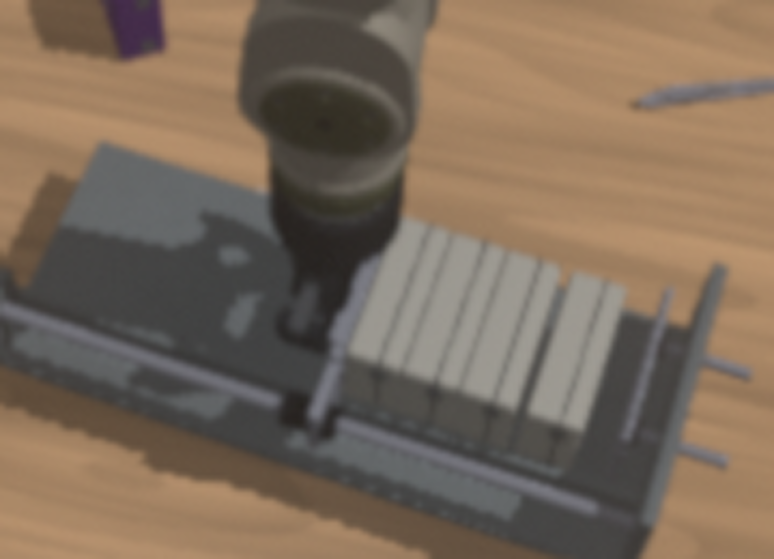

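```bash

python3 -m inch '[[-0.025,0,0,0,0.5],[-0.05,0,0,0,0.5],[-0.075,0,0,0,0.5],[-0.1,0,0,0,0.5],[-0.125,0,0,0,0.5],[-0.15,0,0,0,0.5],[-0.175,0,0,0,0.5],[-0.19,0,0,0,0.5]]'
python3 - <<'E'
from h import *
s=robot.get_state();p=s['tcp_pos'];r=p-[.576,.1255,0];print(p,s['force'],r[0]*.1167+r[1]*.9932)
im=robot.capture('scene');cv2.imwrite('pics/s10.png',cv2.resize(im[160:290,170:350,::-1],None,fx=4.3,fy=4.3,interpolation=cv2.INTER_CUBIC))
E
```

```text
clock: 41.0
tcp_pos: [0.5792, 0.126, 0.0857]
eef_rot: [-0.662, 0.749, -0.0, -0.0]
force: [-2.6, -5.0, 1.0]
finger_gap: 0.501
[0.57916097 0.12599912 0.08574758] [-2.64002361 -5.01962572  0.96921745] 0.000864613246209427
```

View pics/s10.png

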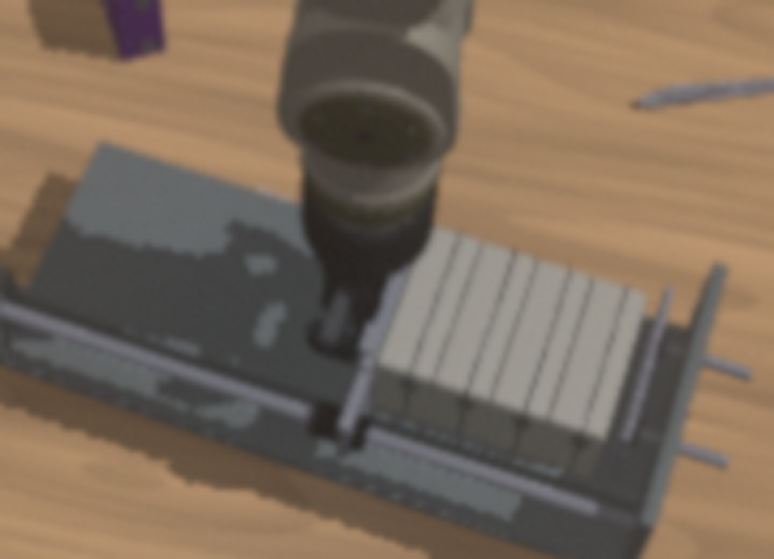

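```bash

python3 -m inch '[[-0.015,0,0,0,0.5],[-0.03,0,0,0,0.5],[-0.045,0,0,0,0.5],[-0.06,0,0,0,0.5],[-0.07,0,0,0,0.5],[-0.08,0,0,0,0.5],[-0.09,0,0,0,0.5],[-0.1,0,0,0,0.5]]'
```

```text
clock: 41.85
tcp_pos: [0.5802, 0.1346, 0.0858]
eef_rot: [-0.662, 0.749, -0.001, -0.001]
force: [-2.9, -13.2, 2.5]
finger_gap: 0.502
```

```bash

python3 -m inch '[[-0.01,0,0,0,0.5],[-0.02,0,0,0,0.5],[-0.03,0,0,0,0.5],[-0.035,0,0,0,0.5],[-0.04,0,0,0,0.5],[-0.045,0,0,0,0.5],[-0.05,0,0,0,0.5],[-0.05,0,0,0,0.5]]'
```

```text
clock: 42.65
tcp_pos: [0.58, 0.1341, 0.0859]
eef_rot: [-0.661, 0.75, -0.004, -0.005]
force: [-5.5, -30.0, 5.4]
finger_gap: 0.5
```

The row is packed and the arm stalls with 30 N at the wrist. I'll back off and check.

```bash

python3 -m inch '[[0.03,0,0,0,0.5],[0.06,0,0,0,0.5],[0.1,0,0,0,0.5],[0.15,0,0,0,0.5],[0.25,0,0,0,0.5],[0.4,0,-0.1,0,0.5],[0.6,0,-0.25,0,0.5],[0.8,0,-0.4,0,0.5]]'
python3 -m inch '[[0.1,0,-0.15,0,0.5],[0.2,0,-0.3,0,0.5],[0.3,0,-0.45,0,0.5],[0.4,0,-0.6,0,0.5],[0.5,0,-0.75,0,0.5],[0.6,0,-0.85,0,0.5],[0.6,0.1,-0.95,0,0.5],[0.6,0.2,-1,0,0.5]]'
python3 - <<'E'
from h import *
s=robot.get_state();p=s['tcp_pos'];print(s['clock'],p,s['force'])
im=robot.capture('scene');cv2.imwrite('pics/s11.png',cv2.resize(im[180:300,230:350,::-1],None,fx=5,fy=5,interpolation=cv2.INTER_CUBIC))
im=robot.capture('top');cv2.imwrite('pics/t11.png',im[:,:,::-1]);cv2.imwrite('pics/t11c.png',cv2.resize(im[110:200,140:310,::-1],None,fx=4.6,fy=4.6,interpolation=cv2.INTER_CUBIC))
c=robot.calibration('wrist');np.savez('c11.npz',**{k:c[k] for k in c})
im=robot.capture('wrist');cv2.imwrite('pics/w11.png',im[:,:,::-1])
E
```

```text
clock: 43.45
tcp_pos: [0.5711, 0.0605, 0.1268]
eef_rot: [-0.662, 0.749, 0.0, 0.0]
force: [1.1, -0.4, 0.3]
finger_gap: 0.498
clock: 44.25
tcp_pos: [0.5435, 0.0043, 0.2267]
eef_rot: [-0.662, 0.749, -0.0, 0.0]
force: [-0.3, -0.0, 0.5]
finger_gap: 0.501
44.25 [0.54349449 0.00432606 0.22671297] [-0.30580016 -0.01621038  0.50719596]
```

View pics/s11.png

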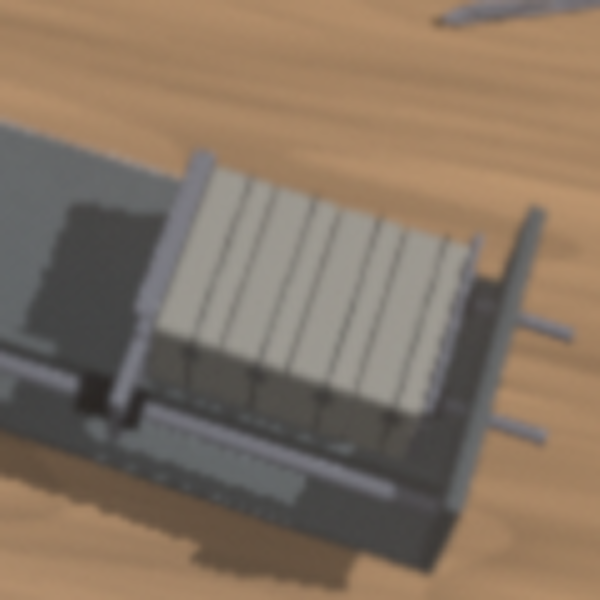

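View pics/t11c.png

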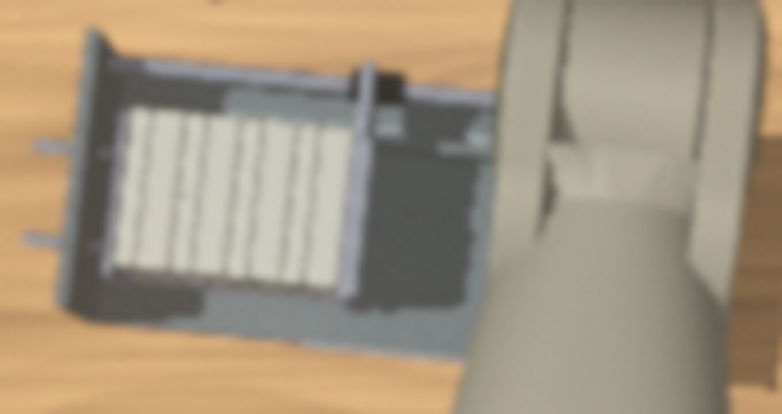

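View pics/w11.png

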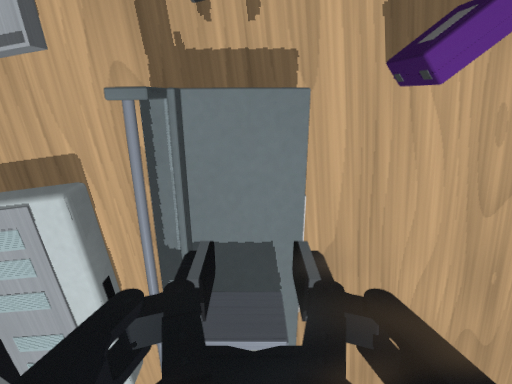

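```bash
python3 - <<'E'
from h import *
c=robot.calibration('top');im=cv2.imread('pics/t11.png')
hsv=cv2.cvtColor(im,cv2.COLOR_BGR2HSV);m=cv2.inRange(hsv,(15,8,130),(50,70,255))
roi=np.zeros_like(m);roi[125:180,160:220]=255
n,l,st,ce=cv2.connectedComponentsWithStats(cv2.morphologyEx(m&roi,cv2.MORPH_CLOSE,np.ones((3,3))))
i=1+np.argmax(st[1:,4]);print(st[i])
th=np.radians(-6.7);X=np.array([np.cos(th),np.sin(th)]);Y=np.array([-X[1],X[0]])
g=cv2.cvtColor(im,cv2.COLOR_BGR2GRAY).astype(float)
ys,xs=np.nonzero(l==i)
w=onz(c,cv2.boxPoints(cv2.minAreaRect(np.c_[xs,ys].astype(np.float32))),.144)[:,:2]-[.576,.1255]
print(np.c_[w@X,w@Y].round(4))
for col in range(xs.min()+1,xs.max(),3):
    r=ys[xs==col];e=onz(c,[(col,r.min()-.5),(col,r.max()+.5)],.144)[:,:2]-[.576,.1255]
    print(col,(e@X).round(4),(e@Y).round(4))
E
```

```text
[ 164  133   53   42 1743]
[[-0.0496  0.1739]
 [ 0.0561  0.1726]
 [ 0.0519  0.0321]
 [-0.0536  0.0342]]
165 [-0.0163 -0.0476] [0.1733 0.1698]
168 [ 0.0504 -0.0467] [0.1721 0.1613]
171 [ 0.0541 -0.0488] [0.1639 0.1525]
174 [ 0.052  -0.0508] [0.155  0.1437]
177 [ 0.0528 -0.05  ] [0.1465 0.1352]
180 [ 0.0536 -0.0492] [0.1379 0.1267]
183 [ 0.0545 -0.0512] [0.1294 0.1179]
186 [ 0.0524 -0.0504] [0.1206 0.1094]
189 [ 0.0532 -0.0495] [0.112  0.1009]
192 [ 0.054  -0.0487] [0.1035 0.0925]
195 [ 0.052  -0.0479] [0.0947 0.084 ]
198 [ 0.0528 -0.0499] [0.0861 0.0752]
201 [ 0.0536 -0.0491] [0.0776 0.0667]
204 [ 0.0516 -0.0483] [0.0688 0.0583]
207 [ 0.0524 -0.0503] [0.0603 0.0495]
210 [ 0.0532 -0.0523] [0.0518 0.0407]
213 [ 0.0512 -0.0373] [0.043  0.0337]
```

```bash
python3 -c "
from bench import robot
s=robot.get_state();print(s['clock'],s['force']);print(robot.job_done())"
```

```text
44.4 [0.0750766  0.32057286 0.52080004]
the job is handed in; nothing more can be done
None
```

I filed both loose boxes on the rack, latch ends to the front, and handed the job in at 44.4 s of the 72 s allowed.

- **Method:** I pushed the two filed boxes back first. Then I gripped each loose box from above, set it down slowly and slid it back. In each case I pushed until the arm stalled against the lip, at 10–15 N. The follower plate went up until the packed row stopped it.
- **Force at the stop:** The last step of the follower push read about 30 N at the wrist. That is under the 40 N crush limit but higher than I meant to go.
- **Last pictures:** All four boxes stand upright and touch each other, the end plate and the follower. In the top view the row is 140 mm long, which matches four boxes of 35 mm. The front and back edges are straight to within 1–2 mm, with nothing touching the robot.
- **Disagreement:** The seated boxes measure about 2–3 mm further forward than my camera-based estimate of the rack predicts. The two filed boxes showed the same offset right after they stalled, so I put it down to calibration error.
- **Not checked:** I could not measure the force left between the first box and the end plate after backing off. I did not remeasure the bystanders, but the arm never worked close to touching one and no force reading suggested contact.

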